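# Load the mini washer with bath toys and set it to wash

### The job

Wash the bath toys in the mini washer. Press the yellow catch and keep a finger on the sprung lid so that it comes up fully open under control instead of flying up; then tip the toys on the tray into the tub, put the tray back level on its drying mat, and drop in the toys left lying on the counter and the detergent tablet. When everything is in, shut the lid until the catch holds it, turn the grey programme ring until its red pointer clicks in at the blue mark, and leave the bottles and other things around it undisturbed.

Things in the scene. Friction and masses are not known exactly. Their poses are not given: they have to be found in the camera images.
- washer: white mini washer fixed on the counter, deck 150 mm high, cream band. Origin on the counter under the tub's axis; the front, with the catch, looks to its -x, the lid's hinge is at its +x; the case reaches from x = -165 to +125 mm and y = -125 to +125 mm
- tub_rim (a point): centre of the tub's round mouth, 170 mm across, at deck height (150 mm above the counter); axes as the washer's. The tub narrows to 150 mm across at its floor, 104 mm below the deck
- lid (a joint): angle of the round clear lid: 0 shut, 1.45 open on its stop, where it stays. A spring pushes it open all the way (0.6 N at its front edge when shut); freed with nothing over it, it flies up at 9 rad/s. It must stay under 4 rad/s: let its front rise no more than 15 mm before a finger holds it. To shut it, swing it down and press its front edge with 4 to 8 N until the catch snaps over it
- lid_hinge (a point): point on the hinge axis (parallel to the washer's y), 105 mm behind the tub's axis, 156 mm above the counter. The lid, 190 mm across and 6 mm thick with a cream rim, reaches 200 mm forward of the axis; shut, its top is 159 mm above the counter
- catch (a joint): angle of the yellow rocker catch in front of the lid: 0 at rest, 0.25 fully down; the lid is freed at about 0.10 (3 mm down at the pad). It springs back, and snaps over the lid's edge by itself when the lid is pressed shut
- catch_pad (a point): centre of the top of the yellow catch's pad (30 mm in x, 28 mm in y, between two low white cheeks), 128 mm in front of the tub's axis, 168 mm above the counter: 9 mm higher than the shut lid's top, 33 mm in front of the lid's edge. Press it down about 6 mm: 2 N to start, 4 N at the bottom; one finger can press it while the other stands over the lid
- ring (a joint): angle of the grey programme ring, growing clockwise seen from above. It clicks into six places 0.419 rad (24 degrees) apart, 0 to 2.094; the red pointer on its top is at the blue mark at 1.676, the fifth. It starts at the first or second. A click takes 0.05 N m; left between places it springs to one. Marks are printed round it 37.5 mm from its axis: one blue, 11 mm across, five small grey
- ring_grip (a point): point on the ring's axis 14 mm above the deck, at half the ring's height; 118 mm in front of the tub's axis, 87 mm to its -y side. The ring is 56 mm across, from 3 to 24 mm above the deck; the white barrel inside it (38 mm across) is fixed and stands 10 mm higher than the ring. Round the ring 23 mm are free to the lid's edge, more elsewhere
- mat: blue-grey drying mat, 240 x 160 x 4 mm, fixed on the counter; origin under its centre. The tray starts on it, within 16 mm of its centre
- tray: teal tray, 190 g, pours at its open +x end. Floor from x = -95 to +85 mm of its origin (on its underside), 110 mm wide (y), 4 mm thick, slippery (toys slide at about 20 degrees); side walls 28 mm high. Grip block at x = -84 mm: 14 mm thick (x), 64 mm wide, top 48 mm above the underside, 40 mm free between it and the nearest toy
- tray_lip (a point): middle of the open end's edge, on top of the floor, 85 mm from the tray's origin
- duck: yellow duck, hard plastic, round base 36 mm across, 34 mm tall; origin under its centre. All toys weigh about 30 g. The duck, boat, turtle and brick start on the tray, two to four of them present
- boat: red boat with a white cabin, 46 mm (x) x 28 mm (y), 26 mm tall; origin under its centre
- turtle: green turtle, round, 38 mm across, 20 mm tall; origin under its centre
- brick: blue toy brick, 32 x 32 mm, 20 mm tall with 4 mm studs; origin under its centre
- cup: purple upturned stacking cup, 37 mm across at its foot, 31 mm at its top, 30 mm tall, closed; origin under its centre. The cup and the fish start on the counter to the right of the washer, one or both present
- fish: pink fish, 44 mm (x) x 26 mm (y), 24 mm tall; origin under it, near its middle
- tablet: white and blue detergent tablet, a disc 36 mm across, 14 mm tall, 25 g; origin under its centre. On the counter to the right of the washer
- softener: pale blue bottle, 70 mm across, 190 mm tall; leave it alone
- stain_bottle: white bottle with a red cap, 52 mm across, 150 mm tall; leave it alone
- tablet_tub: white tub with a green cap, 84 mm across, 100 mm tall; leave it alone
- dosing_cup: blue dosing cup, 56 mm across, 50 mm tall; leave it alone
- scrub_brush: scrubbing brush lying at the left; leave it alone
- soap_bar: bar of green soap, 75 x 50 x 25 mm, near the robot at the right; leave it alone
Things that resemble listed ones, but are neither listed nor needed, are in the scene too. Several things have the shape of the tablet; the one meant has the colours described above.

How it is judged:
By the outcome, as a careful person would: the job done as asked, in the order asked, and still so for the second after the job is handed in, with the robot touching nothing.
Of duck, boat, turtle, brick only 2 to 4 are there at a start; the rules pass over those that are not, and their reading is None.
Of cup, fish only 1 to 2 are there at a start; the rules pass over those that are not, and their reading is None.
At some moment in a run one of cup, fish, tablet may be knocked a few centimetres aside while the robot is not near it.
It also fails if it takes over 210 s, if anything falls off the work surface, if the arm or the gripper's body presses on something with over 40 N, if the wrist force passes 120 N, or if a joint passes its speed limit or range.

### The arm

A 6-joint arm with a two-finger parallel gripper is mounted at the origin on the work surface. World frame = base frame: x ahead of the robot, y to its left, z up, the work surface at z = 0. Lengths are in m, angles in rad, forces in N, time in s.
With the tool pointing down it reaches from about 0.425 to 0.95 m from the base axis. Payload 3.5 kg.
Tool frame: the origin (TCP) lies at the very end of the fingers, on their centre line; the grasp point (between the pads) lies 19 mm behind it; z points along the fingers, y is the line along which they close (so a half turn about z gives the same grasp; the last joint's range is limited). The gripper opens to 85 mm and grips with 20 to 120 N. Pads are 22 mm wide; open, the fingers measure 114 mm over their backs; the gripper's body (76 mm by 85 mm) begins 54 mm behind the grasp point. The pads swing forward as they close: fully open they stand 13 mm farther back than shut.
Start: joints at [-0.15, 0.286, 1.577, -0, 1.279, -0.15], TCP at [0.675, 0, 0.231] pointing down, gripper open.
Joint ranges: [-2.77, 2.77], [-0.9, 2.22], [0.21, 2.48], [-1.53, 4.67], [0.24, 2.81], [-2.84, 2.84]. Speed limits (rad/s): [2.79, 2.79, 3.14, 3.14, 3.14, 3.14].

### API

Orientations are given as a unit quaternion [x, y, z, w].
In Python, from plant import get_state, read_camera, sign_off, recognise gives the robot as it stands.
- The arm moves only by the tool arm_command, never from a script. Its argument "steps" is a list of rows, each an object with "translation": the shift along the tool's x, y, z scaled (see below), a list of three; "twist": the turn, a rotation vector about the tool's x, y, z scaled (see below), a list of three; "fingers": the opening, from -1 (shut) to 1 (fully open). In form: [{"translation": [x, y, z], "twist": [rx, ry, rz], "fingers": fingers}, ...]. A call has 1 to 5 rows; each row is the pose to reach, as a shift and turn from the pose commanded when the call began, along the tool's axes at that moment; what a row does not reach only later rows make up. The controller multiplies each number of a shift by 75 cm and each number of a turn by 60 degrees. A row lasts 1/8 s, in which the tool goes at most 62.5 mm and 10.7 degrees, less where a joint would pass 70% of its speed; a pose out of reach is approached as far as the arm can. A call with a number of a shift or a turn outside -1 to 1 is refused whole. A call with a gripper value outside its range is refused whole. The fingers move at their own pace and stop on an object; "grip_force" is the grip in N (left out, the last holds). Time passes only in rows, so rows that repeat a pose let the fingers close. It gives the time, the measured TCP pose, the force, the opening and the grip force at its end, in the units of the state.
- get_state(): the state, without advancing time (a new reading comes with each control period).
- read_camera(name): name is "scene" or "side" or "wrist"; returns a dict with "pixels" (384x512x3 uint8, red, green, blue), "K" (3x3 intrinsics, pixels), "k1" (the pictures are not rectified: a ray, as slopes to the right and down, at radius r is drawn at 1 + k1 r^2 times it, then the intrinsics apply), "R" (3x3) and "t" (3): a world point X has camera coordinates R X + t; the wrist camera has in their place "T_tool_cam" (4x4, takes a point from camera to tool coordinates, whose origin is the TCP and whose axes are the flange's). Camera axes: x right, y down, z forward; pixel columns grow to the right and rows downward; lengths in m; the calibration is good to about 2 mm. A picture is of the moment at which its call begins: read the wrist's pose just before it. There is no depth.
- sign_off(): hands the job in; it is judged then, once.
Trained networks look in a picture, given as the dict that the camera call returned (one of the last four; its "shot" number tells which), for a name from the list of things; names that differ only in an ending like _2 or _b are one class to them, and where a whole thing is asked for, a point or a joint stands for the part that bears it (a point fixed in the world has none). Each returns a list of dicts, best first, with "conf" (0 to 1); they miss things now and then, are a little off and sometimes report something else, mostly with a low value. They report only what shows in the picture. A call takes as long as a camera call. They do not tell look-alikes from the thing itself.
- recognise(picture, query): "point" ([row, column] in pixels, amid what is visible of it).
The state is a dict: "time": time; "qpos": joint angles; "dq": joint speeds; "joint_efforts": joint torques, N m; "eef_pos": TCP position; "tcp_rot": TCP orientation; "contact_force": force on the tool from outside, world axes, zero at the start; "wrist_torque": the same for the moment, N m; "opening": opening from 0.0 (shut) to 1.0 (fully open); "finger_force": force on a finger pad.
Only numpy, scipy, OpenCV 4.12 (cv2) and the standard library are available. Lean on these libraries where they do the work, as an engineer would, in place of code of your own. Each camera call takes 0.05 s, during which the arm holds its last target. There are 200 camera calls.

## Working session

There is one attempt and no reset: what is moved stays moved. The work goes in short steps, Python scripts to look and compute and a tool call to move; the robot and the scene stay as the last step left them, time stands still between calls to the robot, and variables do not carry over. Pictures are saved under pics/ and viewed, at most 14 in all, crops included, and the job is handed in when it is done.

Besides the shell and the picture viewer there is one more tool, called after "Call:" as a command line: name --argument value ..., lists and objects as JSON in quotes. arm_command: Moves the arm, as the interface text tells. Shifts and turns lie within -1 to 1; 1 stands for 75 cm of shift or 60 degrees of turn. Its arguments: {"type":"object","properties":{"steps":{"type":"array"},"grip_force":{"type":"number"}},"required":["steps"]}

```bash
ls; mkdir -p pics
cat > h.py <<'E'
import numpy as np, cv2
from plant import get_state, read_camera, recognise
from scipy.spatial.transform import Rotation as Ro
def campose(c,st=None):
    if 'R' in c: return np.array(c['R']),np.array(c['t'])
    T=np.eye(4);T[:3,:3]=Ro.from_quat(st['tcp_rot']).as_matrix();T[:3,3]=st['eef_pos']
    M=np.linalg.inv(T@np.array(c['T_tool_cam']));return M[:3,:3],M[:3,3]
def ray(c,rc,st=None):
    R,t=campose(c,st);K=np.array(c['K']);k=c['k1']
    d=np.array([(rc[1]-K[0,2])/K[0,0],(rc[0]-K[1,2])/K[1,1]]);u=d.copy()
    for _ in range(30):u=d/(1+k*(u@u))
    return -R.T@t, R.T@np.array([u[0],u[1],1])
def onz(c,rc,z,st=None):
    o,d=ray(c,rc,st);return o+d*(z-o[2])/d[2]
def proj(c,X,st=None):
    R,t=campose(c,st);K=np.array(c['K']);p=R@np.array(X)+t;u=p[:2]/p[2];u=u*(1+c['k1']*(u@u))
    return np.array([K[1,1]*u[1]+K[1,2],K[0,0]*u[0]+K[0,2]])
def tri(c1,p1,c2,p2):
    o1,d1=ray(c1,p1);o2,d2=ray(c2,p2)
    A=np.array([d1,-d2]).T;s=np.linalg.lstsq(A,o2-o1,rcond=None)[0]
    a=o1+d1*s[0];b=o2+d2*s[1];return (a+b)/2,np.linalg.norm(a-b)
def save(c,n):cv2.imwrite('pics/'+n+'.png',cv2.cvtColor(c['pixels'],cv2.COLOR_RGB2BGR))
def tool(P,st=None):
    "world point -> shift in tool axes, in command units"
    st=st or get_state();return Ro.from_quat(st['tcp_rot']).inv().apply(np.array(P)-st['eef_pos'])/.75
E
cat > a.py <<'E'
from h import *
st=get_state();print({k:np.round(v,3) for k,v in st.items()})
Z=dict(washer=.1,catch=.165,ring=.17,mat=.004,tray=.01,tray_lip=.004,duck=.02,boat=.015,turtle=.01,brick=.01,cup=.015,fish=.012,tablet=.007,lid=.159,softener=.1,stain_bottle=.075,tablet_tub=.05,dosing_cup=.025,scrub_brush=.01,soap_bar=.012)
for n in ['scene','side','wrist']:
    s=get_state();c=read_camera(n);save(c,n+'0');print(n,c['K'][0],c['k1'],[np.round(c[k],3).tolist() for k in c if k in('R','t','T_tool_cam')])
    for q in Z:
        try:print(n,q,[(np.round(d['point'],1).tolist(),round(d['conf'],2),np.round(onz(c,d['point'],Z[q]+(.01 if q in('duck','boat','turtle','brick') else 0),s)[:2],3).tolist()) for d in recognise(c,q) if d['conf']>.2])
        except Exception as e:print(q,e)
E
python3 a.py
```

```text
pics
{'time': np.float64(0.0), 'qpos': array([-0.15 ,  0.287,  1.578,  0.   ,  1.279, -0.15 ]), 'dq': array([-0.002, -0.001, -0.002, -0.001, -0.   ,  0.   ]), 'joint_efforts': array([-0.0000e+00, -4.0598e+01, -2.9263e+01, -0.0000e+00,  6.0000e-03,
        0.0000e+00]), 'eef_pos': array([0.674, 0.   , 0.23 ]), 'tcp_rot': array([ 0.707,  0.707, -0.001, -0.001]), 'contact_force': array([-0.504,  0.642, -0.295]), 'wrist_torque': array([-0.022, -0.002,  0.005]), 'finger_force': np.float64(0.0), 'opening': np.float64(0.999)}
scene [445.53375259   0.         258.30212324] -0.0222899842386232 [[[-0.898, 0.44, 0.019], [0.321, 0.682, -0.657], [-0.302, -0.584, -0.754]], [0.49, -0.111, 1.862]]
scene washer [([196.0, 261.2], 0.66, [0.555, 0.038]), ([136.4, 183.5], 0.58, [0.699, -0.377]), ([272.1, 225.8], 0.5, [0.793, 0.269])]
scene catch [([173.3, 284.1], 0.62, [0.46, 0.027])]
scene ring []
scene mat [([283.0, 310.0], 0.96, [0.538, 0.374]), ([158.1, 274.0], 0.59, [0.377, -0.196])]
scene tray [([266.7, 303.6], 0.84, [0.528, 0.314]), ([266.0, 314.2], 0.33, [0.494, 0.327])]
scene tray_lip [([261.8, 
[... 2209 characters left out ...]
 -0.958, -0.287, 0.073], [1.0, -0.001, 0.001, 0.0], [-0.001, -0.287, 0.958, -0.142], [0.0, 0.0, 0.0, 1.0]]]
wrist washer [([150.9, 147.7], 0.82, [0.571, 0.028])]
wrist catch []
wrist ring [([280.4, 13.2], 0.97, [0.482, -0.063]), ([153.1, 150.1], 0.52, [0.599, 0.038])]
wrist mat []
wrist tray []
wrist tray_lip []
wrist duck []
wrist boat [([304.4, 324.9], 0.26, [0.769, -0.203])]
wrist turtle []
wrist brick []
wrist cup [([152.9, 149.3], 0.63, [0.54, 0.012])]
wrist fish []
wrist tablet []
wrist lid [([176.7, 126.5], 0.68, [0.575, 0.018])]
wrist softener []
wrist stain_bottle []
wrist tablet_tub [([304.3, 326.1], 0.59, [0.764, -0.183])]
wrist dosing_cup []
wrist scrub_brush []
wrist soap_bar []
```

Run:
```python
import cv2
for n in ['side0','scene0']:
    i=cv2.imread(f'pics/{n}.png');cv2.imwrite(f'pics/{n}b.png',cv2.resize(i,(800,600),interpolation=cv2.INTER_CUBIC))
```

```text
(no output)
```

View pics/side0b.png

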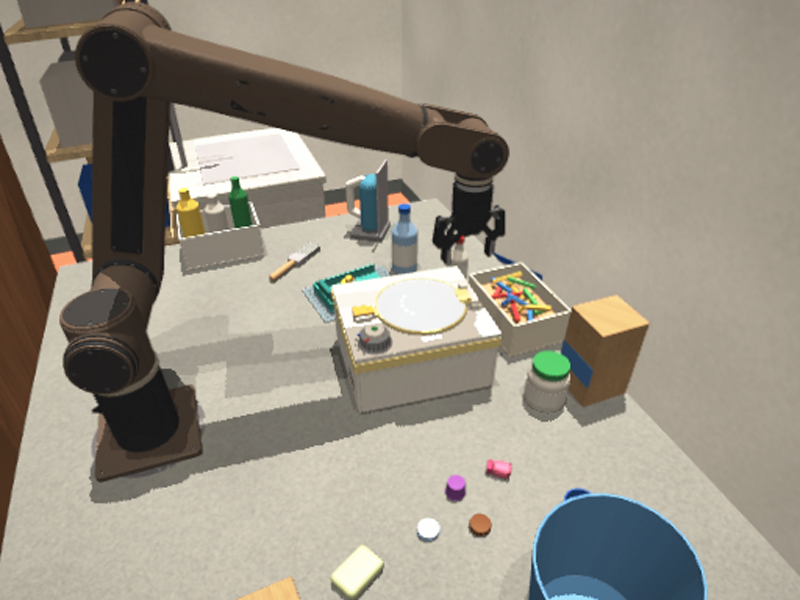

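View pics/scene0b.png

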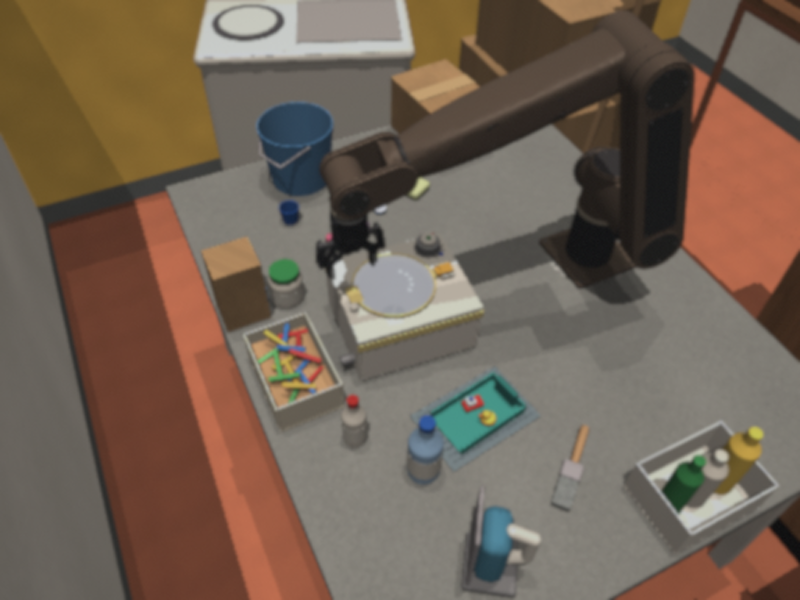

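The side view shows (800-px coordinates) the washer at (415,320), the catch at (363,311) and the ring at (375,337). The cup is at (456,487), the fish at (498,468), the white tablet at (428,528) and a brown look-alike at (480,524). The scene view shows only the duck (487,418) and the boat (472,402) on the tray. The grip block is on the robot's side at (507,388). I'll move up to take wrist views.

Call:
arm_command --steps '[{"translation":[0.08,-0.205,-0.293],"twist":[0,0,0],"fingers":1},{"translation":[0.08,-0.205,-0.293],"twist":[0,0,0],"fingers":1},{"translation":[0.08,-0.205,-0.293],"twist":[0,0,0],"fingers":1},{"translation":[0.08,-0.205,-0.293],"twist":[0,0,0],"fingers":1},{"translation":[0.08,-0.205,-0.293],"twist":[0,0,0],"fingers":1}]'

```text
time: 3.78
eef_pos: [0.5205, 0.0607, 0.4559]
tcp_rot: [0.707, 0.707, 0.003, 0.003]
contact_force: [0.2, -0.1, 0.2]
opening: 1.003
finger_force: 0.0
```

```bash
cat > w.py <<'E'
import sys
from h import *
n=sys.argv[1];qs=dict((a.split(':')[0],float(a.split(':')[1])) for a in sys.argv[2:])
s=get_state();c=read_camera('wrist');save(c,n);print(np.round(s['time'],2),np.round(s['eef_pos'],4),np.round(s['tcp_rot'],4))
import pickle;pickle.dump((s,c),open(n+'.pkl','wb'))
for q in qs:print(q,[(np.round(d['point'],1).tolist(),round(d['conf'],2),np.round(onz(c,d['point'],qs[q],s)[:2],4).tolist()) for d in recognise(c,q) if d['conf']>.2])
i=cv2.imread(f'pics/{n}.png');cv2.imwrite(f'pics/{n}b.png',cv2.resize(i,(800,600),interpolation=cv2.INTER_CUBIC))
E
python3 w.py w1 lid:.159 catch_pad:.168 ring:.17 washer:.15 tray:.01 duck:.02 boat:.015 cup:.015 fish:.012 tablet:.007
```

```text
3.78 [0.5205 0.0607 0.4559] [0.7068 0.7074 0.0025 0.003 ]
lid [([183.8, 295.3], 0.69, [0.5808, 0.0092])]
catch_pad [([183.2, 215.9], 0.83, [0.4577, 0.013])]
ring [([221.6, 217.9], 0.8, [0.4585, -0.0498]), ([302.2, 288.0], 0.74, [0.5741, -0.2013]), ([14.2, 252.5], 0.45, [0.5152, 0.2404])]
washer [([174.0, 279.8], 0.78, [0.5569, 0.0229]), ([34.5, 260.2], 0.21, [0.5255, 0.2209])]
tray [([18.2, 243.8], 0.97, [0.4981, 0.274])]
duck []
boat [([12.1, 253.1], 0.58, [0.5148, 0.2822])]
cup [([309.7, 248.2], 0.52, [0.4996, -0.3431]), ([37.2, 264.4], 0.27, [0.5349, 0.2429])]
fish []
tablet [([322.6, 219.6], 0.51, [0.4291, -0.3863])]
```

View pics/w1b.png

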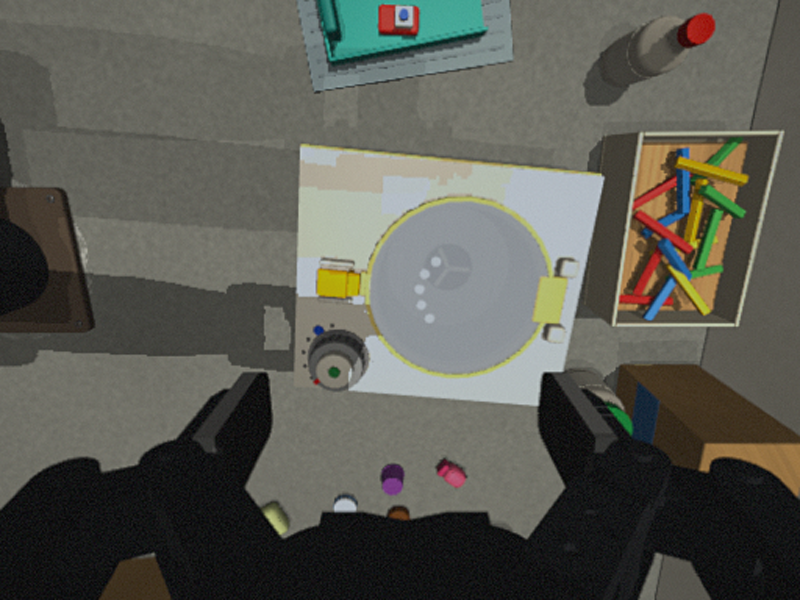

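The wrist view shows deck corners at about (301,145), (603,174), (541,405) and (295,388), the catch pad at (340,283) and the ring's green barrel cap at (334,371). The blue mark is at (319,329) and the red pointer near (317,381). I'll fit the washer pose.

```bash
cat > f.py <<'E'
from h import *
import pickle
from scipy.optimize import least_squares
s,c=pickle.load(open('w1.pkl','rb'))
P=[((301,145),(-.165,.125,.15)),((603,174),(.125,.125,.15)),((541,405),(.125,-.125,.15)),((295,388),(-.165,-.125,.15)),((334,372),(-.118,-.087,.184)),((459,286),(0,0,.159)),((319,329),None),((317,381),None),((338,283),(-.128,0,.168))]
W=[onz(c,np.array([p[1],p[0]])*.64,(m or (0,0,.16))[2],s) for p,m in P]
for (p,m),w in zip(P,W):print(p,m,np.round(w,4))
I=[i for i in range(len(P)) if P[i][1]]
def f(v):
    C,S=np.cos(v[2]),np.sin(v[2]);return np.concatenate([[v[0]+C*P[i][1][0]-S*P[i][1][1]-W[i][0],v[1]+S*P[i][1][0]+C*P[i][1][1]-W[i][1]] for i in I])
r=least_squares(f,[.56,.01,-.1],loss='soft_l1',f_scale=.003);print(r.x,np.round(r.fun.reshape(-1,2)*1000,1))
E
python3 f.py
```

```text
(301, 145) (-0.165, 0.125, 0.15) [0.4272 0.1448 0.15  ]
(603, 174) (0.125, 0.125, 0.15) [0.7127 0.1183 0.15  ]
(541, 405) (0.125, -0.125, 0.15) [ 0.6753 -0.1295  0.15  ]
(295, 388) (-0.165, -0.125, 0.15) [ 0.4042 -0.1073  0.15  ]
(334, 372) (-0.118, -0.087, 0.184) [ 0.4529 -0.0715  0.184 ]
(459, 286) (0, 0, 0.159) [0.5784 0.0105 0.159 ]
(319, 329) None [ 0.4358 -0.0348  0.16  ]
(317, 381) None [ 0.4306 -0.0939  0.16  ]
(338, 283) (-0.128, 0, 0.168) [0.4585 0.0163 0.168 ]
[ 0.57868544  0.00536274 -0.0884612 ] [[-1.9 -0.3]
 [ 1.6  0.6]
 [16.9 -0.7]
 [-0.9  2.8]
 [ 0.5  0.7]
 [ 0.3 -5.1]
 [-7.3  0.3]]
```

Call:
arm_command --steps '[{"translation":[-0.11,-0.07,0.2],"twist":[0,0,0],"fingers":1},{"translation":[-0.11,-0.07,0.2],"twist":[0,0,0],"fingers":1},{"translation":[-0.11,-0.07,0.2],"twist":[0,0,0],"fingers":1},{"translation":[-0.11,-0.07,0.2],"twist":[0,0,0],"fingers":1},{"translation":[-0.11,-0.07,0.2],"twist":[0,0,0],"fingers":1}]'

```text
time: 4.95
eef_pos: [0.47, -0.0225, 0.3032]
tcp_rot: [0.707, 0.707, 0.001, 0.001]
contact_force: [0.3, 0.8, 1.3]
opening: 0.999
finger_force: 0.0
```

```bash
python3 w.py w2 catch_pad:.168 ring:.17
```

```text
4.95 [ 0.47   -0.0225  0.3032] [0.7072 0.707  0.001  0.0013]
catch_pad [([140.9, 244.0], 0.9, [0.457, 0.0144])]
ring [([208.4, 244.3], 0.85, [0.4564, -0.0531]), ([278.3, 468.1], 0.53, [0.6961, -0.1336])]
```

View pics/w2b.png

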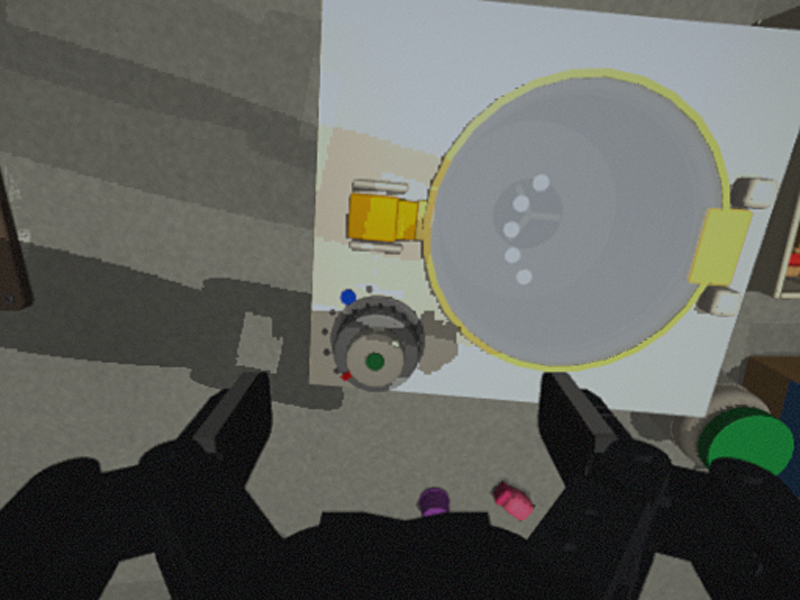

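The closer view shows the pad at (350–397,193–243), the lid's yellow rim, the blue mark at (348,297) and the red pointer at (346,376) beside the first grey mark (337,371).

```bash
cat > f2.py <<'E'
from h import *
import pickle
from scipy.optimize import least_squares
s,c=pickle.load(open('w2.pkl','rb'))
g=lambda p,z:onz(c,np.array([p[1],p[0]])*.64,z,s)
# lid circle: extreme outer edge points of rim at z~.158
E_=[(590,69),(725,175),(425,222),(550,370),(470,115),(665,340),(655,88),(445,300)]
C=np.array([g(p,.158)[:2] for p in E_])
r=least_squares(lambda v:np.hypot(*(C-v[:2]).T)-v[2],[.58,0,.095],loss='soft_l1',f_scale=.002);print('lid c,r',r.x,np.round(r.fun*1e3,1));lc=r.x
P=[((321,0),None,.15),((310,384),(-.165,-.125),.15),((703,416),(.125,-.125),.15),((373,218),(-.128,0),.168),((375,361),(-.118,-.087),.184),((376,341),None,.174)]
for p,m,z in P:print(p,m,np.round(g(p,z),4))
M=[(g(p,z)[:2],m) for p,m,z in P if m]+[(lc[:2],(0,0))]
def f(v):
    R=Ro.from_euler('z',v[2]).as_matrix()[:2,:2];return np.concatenate([v[:2]+R@np.array(m)-w for w,m in M])
r=least_squares(f,[.578,.005,-.09],loss='soft_l1',f_scale=.003);print(r.x,np.round(r.fun.reshape(-1,2)*1e3,1))
a=g((325,100),.15);v=r.x;e=g((316,260),.15)-g((321,20),.15);print('yaw from front edge',np.arctan2(e[0],-e[1]))
R=Ro.from_euler('z',v[2]).as_matrix()[:2,:2]
rc=v[:2]+R@[-.118,-.087];print('ring',rc,'catch',v[:2]+R@[-.128,0])
for n,p,z in [('blue',(348,297),.15),('g6',(369,289),.15),('g4',(332,312),.15),('g3',(325,331),.15),('g2',(325,352),.15),('g1',(337,371),.15),('red',(346,376),.174)]:
    d=g(p,z)[:2]-rc;print(n,np.round(np.hypot(*d),4),'ang cw deg',round(-np.degrees(np.arctan2(d[1],d[0]))%360,1))
E
python3 f2.py
```

```text
lid c,r [0.57867885 0.00330052 0.09467088] [ 0.4 -0.7  0.3 -0.5  4.3  4.6 -2.2 -3.2]
(321, 0) None [0.4244 0.1349 0.15  ]
(310, 384) (-0.165, -0.125) [ 0.4032 -0.1052  0.15  ]
(703, 416) (0.125, -0.125) [ 0.6891 -0.1314  0.15  ]
(373, 218) (-0.128, 0) [0.452  0.0157 0.168 ]
(375, 361) (-0.118, -0.087) [ 0.4525 -0.0714  0.184 ]
(376, 341) None [ 0.4527 -0.0621  0.174 ]
[ 0.57847227  0.00387613 -0.09477761] [[-0.8  0.2]
 [ 1.9 -1. ]
 [-1.   0.3]
 [ 0.3 -0.1]
 [-0.2  0.6]]
yaw from front edge -0.08006431903329611
ring [ 0.45276854 -0.07156639] catch [0.45104674 0.01598951]
blue 0.0375 ang cw deg 237.8
g6 0.0378 ang cw deg 261.5
g4 0.0377 ang cw deg 213.9
g3 0.0375 ang cw deg 190.9
g2 0.0386 ang cw deg 166.9
g1 0.0379 ang cw deg 141.8
red 0.0253 ang cw deg 143.0
```

Call:
arm_command --steps '[{"translation":[0.048,0.011,0.1],"twist":[0,0,0.0905],"fingers":-0.06},{"translation":[0.048,0.011,0.157],"twist":[0,0,0.0905],"fingers":-0.06},{"translation":[0.048,0.011,0.157],"twist":[0,0,0.0905],"fingers":-0.06},{"translation":[0.048,0.011,0.157],"twist":[0,0,0.0905],"fingers":-0.06},{"translation":[0.048,0.011,0.157],"twist":[0,0,0.0905],"fingers":-0.06}]'

```text
time: 5.72
eef_pos: [0.4795, 0.0128, 0.1874]
tcp_rot: [0.74, 0.673, 0.002, 0.003]
contact_force: [-0.7, 0.0, 0.1]
opening: 0.472
finger_force: 0.0
```

```bash
cat > s.py <<'E'
from h import *
s=get_state();v=(.5785,.0039,-.0948)
R=Ro.from_euler('z',v[2]).as_matrix()[:2,:2]
p=s['eef_pos'];print('t',round(float(s['time']),2),'pos',np.round(p,4),'washer',np.round(R.T@(p[:2]-v[:2]),4),'open',round(float(s['opening'])*85,1),'F',np.round(s['contact_force'],2),'ff',round(float(s['finger_force']),2),'q',np.round(s['qpos'],2))
A=Ro.from_quat(s['tcp_rot']).as_matrix();print('toolx',np.round(A[:,0],3),'tooly',np.round(A[:,1],3),'toolz',np.round(A[:,2],3))
E
python3 s.py
```

```text
t 5.72 pos [0.4795 0.0128 0.1874] washer [-0.0994 -0.0005] open 40.1 F [-0.71  0.04  0.14] ff 0.0 q [-0.19 -0.12  2.09 -0.    1.16 -0.09]
toolx [ 0.095  0.995 -0.001] tooly [ 0.995 -0.095  0.007] toolz [ 0.007 -0.001 -1.   ]
```

Call:
arm_command --steps '[{"translation":[0,0,0.02],"twist":[0,0,0],"fingers":-0.06},{"translation":[0,0,0.0255],"twist":[0,0,0],"fingers":-0.06},{"translation":[0,0,0.0255],"twist":[0,0,0],"fingers":-0.06}]'

```text
time: 6.1
eef_pos: [0.4759, 0.0133, 0.165]
tcp_rot: [0.74, 0.673, -0.002, -0.001]
contact_force: [-4.9, 0.0, 8.7]
opening: 0.467
finger_force: 4.5
```

```bash
python3 s.py
```

```text
t 6.1 pos [0.4759 0.0133 0.165 ] washer [-0.103  -0.0003] open 39.7 F [-4.88  0.03  8.74] ff 4.49 q [-0.19 -0.09  2.11 -0.    1.13 -0.09]
toolx [ 0.094  0.996 -0.001] tooly [ 0.996 -0.094 -0.004] toolz [-0.004 -0.    -1.   ]
```

```bash
cat > sc.py <<'E'
import sys
from h import *
n,cam,x0,y0,x1,y1=sys.argv[1:7];x0,y0,x1,y1=map(int,(x0,y0,x1,y1))
c=read_camera(cam);i=cv2.cvtColor(c['pixels'],cv2.COLOR_RGB2BGR)[y0:y1,x0:x1];f=min(800/i.shape[1],600/i.shape[0])
cv2.imwrite(f'pics/{n}.png',cv2.resize(i,None,fx=f,fy=f,interpolation=cv2.INTER_CUBIC))
E
python3 sc.py p1 side 190 140 320 237; python3 s.py
```

```text
t 6.15 pos [0.4762 0.0133 0.1653] washer [-0.1027 -0.0003] open 39.9 F [-4.43 -0.23  8.54] ff 4.36 q [-0.19 -0.09  2.11 -0.    1.13 -0.09]
toolx [ 0.095  0.996 -0.001] tooly [ 0.996 -0.095 -0.003] toolz [-0.003 -0.    -1.   ]
```

View pics/p1.png

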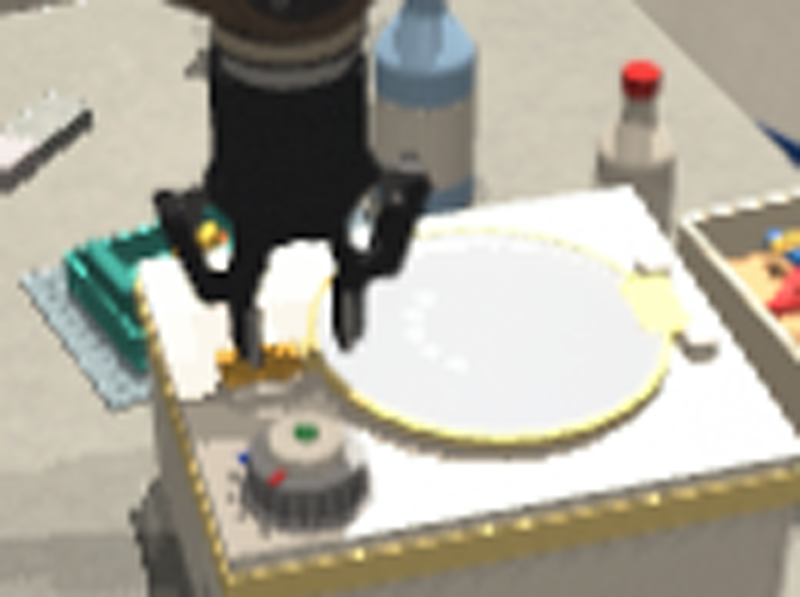

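The left finger stands on the catch and the right finger is over the lid's front. I'll lift along the lid's arc.

Call:
arm_command --steps '[{"translation":[0,0.0005,-0.0133],"twist":[0,0,0],"fingers":-0.06},{"translation":[0,0.0032,-0.03],"twist":[0,0,0],"fingers":-0.06},{"translation":[0,0.005,-0.04],"twist":[0,0,0],"fingers":-0.06},{"translation":[0,0.0087,-0.0545],"twist":[0,0,0],"fingers":-0.06},{"translation":[0,0.0087,-0.0545],"twist":[0,0,0],"fingers":-0.06}]'

```text
time: 6.78
eef_pos: [0.4844, 0.0128, 0.2064]
tcp_rot: [0.74, 0.673, 0.001, 0.001]
contact_force: [0.1, -0.3, 1.0]
opening: 0.473
finger_force: 0.2
```

```bash
python3 sc.py p2 side 190 120 320 217; python3 s.py
```

```text
t 6.83 pos [0.4839 0.0128 0.2056] washer [-0.095 -0.   ] open 40.0 F [ 0.06 -0.71 -0.2 ] ff 0.25 q [-0.18 -0.12  2.06  0.    1.2  -0.09]
toolx [ 0.095  0.996 -0.   ] tooly [ 0.996 -0.095  0.001] toolz [ 0.001 -0.    -1.   ]
```

View pics/p2.png

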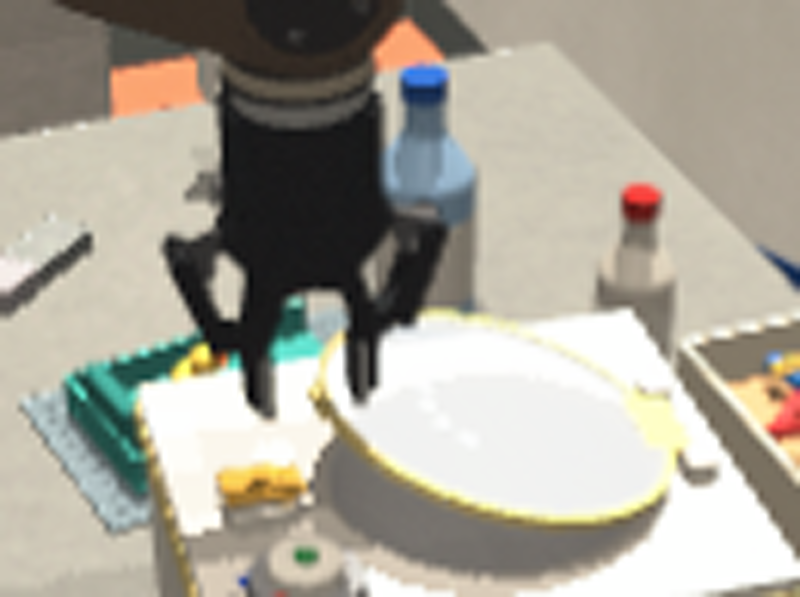

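The lid has risen about 0.2 rad, with its front edge held under the right finger at (360,400). I'll continue the arc.

Call:
arm_command --steps '[{"translation":[0,0.0077,-0.024],"twist":[0,0,0],"fingers":-0.06},{"translation":[0,0.018,-0.0467],"twist":[0,0,0],"fingers":-0.06},{"translation":[0,0.0373,-0.0787],"twist":[0,0,0],"fingers":-0.06},{"translation":[0,0.0613,-0.108],"twist":[0,0,0],"fingers":-0.06},{"translation":[0,0.089,-0.1328],"twist":[0,0,0],"fingers":-0.06}]'

```text
time: 7.45
eef_pos: [0.5513, 0.0065, 0.3072]
tcp_rot: [0.74, 0.673, 0.001, 0.001]
contact_force: [1.1, -0.1, 1.2]
opening: 0.465
finger_force: 0.2
```

Call:
arm_command --steps '[{"translation":[0,0.0316,-0.0207],"twist":[0,0,0],"fingers":-0.06},{"translation":[0,0.0653,-0.036],"twist":[0,0,0],"fingers":-0.06},{"translation":[0,0.1013,-0.0467],"twist":[0,0,0],"fingers":-0.06},{"translation":[0,0.1387,-0.0513],"twist":[0,0,0],"fingers":-0.06},{"translation":[0,0.1587,-0.0533],"twist":[0,0,0],"fingers":-0.06}]'

```text
time: 8.07
eef_pos: [0.6701, -0.0049, 0.3457]
tcp_rot: [0.74, 0.673, 0.0, 0.0]
contact_force: [-0.4, 0.1, -0.9]
opening: 0.471
finger_force: 0.0
```

```bash
python3 sc.py p3 side 190 70 350 190; python3 s.py
```

```text
t 8.12 pos [ 0.671  -0.0052  0.3454] washer [ 0.0929 -0.0003] open 40.0 F [ 0.61 -0.99  0.21] ff 0.0 q [-0.16  0.22  1.45  0.    1.47 -0.06]
toolx [ 0.095  0.995 -0.   ] tooly [ 0.995 -0.095  0.002] toolz [ 0.002 -0.    -1.   ]
```

View pics/p3.png

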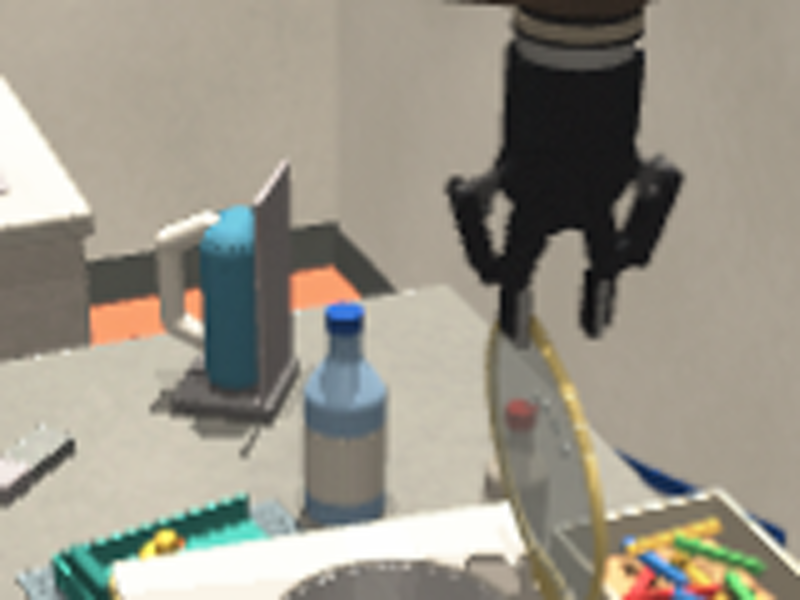

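The lid stands fully open on its stop. Next I'll look at the tray.

Call:
arm_command --steps '[{"translation":[0,0,-0.08],"twist":[0,0,0],"fingers":-0.06},{"translation":[0,0,-0.13],"twist":[0,0,0],"fingers":-0.06},{"translation":[0.1,-0.05,-0.13],"twist":[0,0,0],"fingers":1},{"translation":[0.2,-0.1,-0.13],"twist":[0,0,0],"fingers":1},{"translation":[0.27,-0.14,-0.13],"twist":[0,0,0],"fingers":1}]'

```text
time: 8.75
eef_pos: [0.598, 0.1709, 0.443]
tcp_rot: [0.74, 0.673, 0.0, 0.0]
contact_force: [0.2, 1.1, -0.7]
opening: 0.998
finger_force: 0.0
```

Call:
arm_command --steps '[{"translation":[0.235,-0.11,0.083],"twist":[0,0,0],"fingers":1},{"translation":[0.235,-0.11,0.083],"twist":[0,0,0],"fingers":1},{"translation":[0.235,-0.11,0.083],"twist":[0,0,0],"fingers":1},{"translation":[0.235,-0.11,0.083],"twist":[0,0,0],"fingers":1},{"translation":[0.235,-0.11,0.083],"twist":[0,0,0],"fingers":1}]'

```text
time: 9.38
eef_pos: [0.5331, 0.3533, 0.38]
tcp_rot: [0.739, 0.674, -0.0, 0.0]
contact_force: [-0.4, 0.1, 0.6]
opening: 0.998
finger_force: 0.0
```

```bash
python3 w.py w3 tray:.004 mat:.004 duck:.02 boat:.015 softener:.1
```

```text
9.38 [0.5331 0.3533 0.38  ] [ 7.392e-01  6.735e-01 -3.000e-04  2.000e-04]
tray [([171.0, 255.1], 0.72, [0.5225, 0.3046])]
mat [([135.9, 263.4], 0.82, [0.5433, 0.3665])]
duck []
boat [([184.9, 252.6], 0.7, [0.5159, 0.2819])]
softener [([129.7, 361.9], 0.94, [0.6831, 0.3728])]
```

View pics/w3b.png

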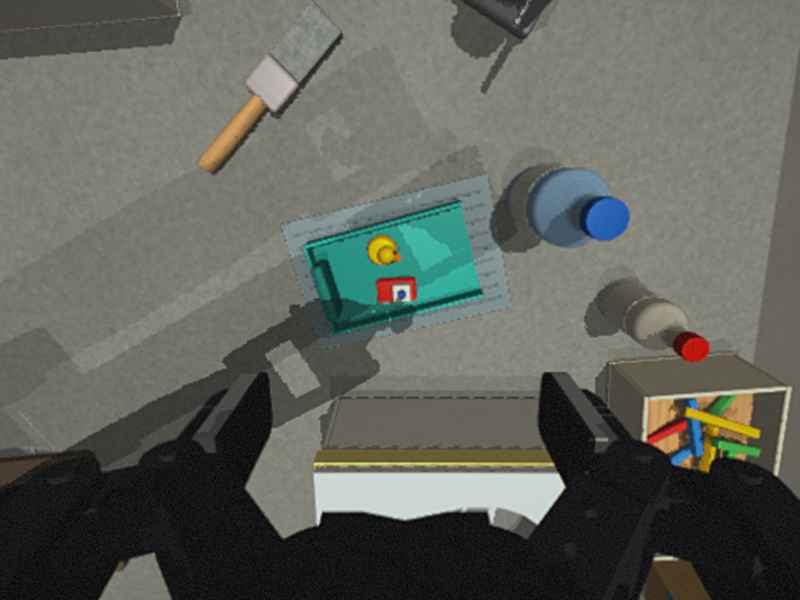

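The wrist view shows the tray's wall tops running (306,245)–(462,202) and (333,333)–(482,291). The block is near (322,290), the duck at (383,251), the boat at (397,291), and the mat corners at (282,225), (487,175) and (511,304).

Run:
```python
from h import *
import pickle
from scipy.optimize import least_squares
s,c=pickle.load(open('w3.pkl','rb'))
g=lambda p,z:onz(c,np.array([p[1],p[0]])*.64,z,s)[:2]
def fit(M,x0):
    def f(v):
        R=Ro.from_euler('z',v[2]).as_matrix()[:2,:2];return np.concatenate([v[:2]+R@np.array(m)-w for w,m in M])
    r=least_squares(f,x0,loss='soft_l1',f_scale=.003);print(np.round(r.x,4),np.round(r.fun.reshape(-1,2)*1e3,1));return r.x
t=fit([(g((306,245),.032),(-.095,.055)),(g((461,202),.032),(.085,.055)),(g((482,291),.032),(.085,-.055)),(g((333,333),.032),(-.095,-.055))],[.52,.32,.15])
m=fit([(g((282,225),.004),(-.12,.08)),(g((487,175),.004),(.12,.08)),(g((511,304),.004),(.12,-.08))],[.52,.32,.15])
R=Ro.from_euler('z',t[2]).as_matrix()[:2,:2];print('block',t[:2]+R@[-.084,0])
def mk(im,P):
    q=proj(c,P,s)/.64;cv2.circle(im,(int(q[1]),int(q[0])),3,(255,0,255),1)
im=cv2.imread('pics/w3b.png')
for x in(-.091,-.077):
    for y in(-.032,.032):mk(im,[*(t[:2]+R@[x,y]),.052])
for x in(-.095,.085):
    for y in(-.055,.055):mk(im,[*(t[:2]+R@[x,y]),.004]);mk(im,[*(t[:2]+R@[x,y]),.032])
cv2.imwrite('pics/w3m.png',cv2.resize(im[160:370,260:540],None,fx=2.8,fy=2.8))
for n,p in [('softener',(552,205)),('stain',(625,300))]:print(n,g(p,.0))
```

```text
[0.5236 0.3101 0.1807] [[-5.3  1.8]
 [ 1.   3.9]
 [ 3.  -3.9]
 [-0.5 -1.8]]
[0.5232 0.3048 0.1475] [[-2.6  0.4]
 [ 0.6  2.5]
 [ 1.6 -3.7]]
block [0.44092089 0.29496041]
softener [0.70195434 0.35908166]
stain [0.7886276  0.23792691]
```

View pics/w3m.png

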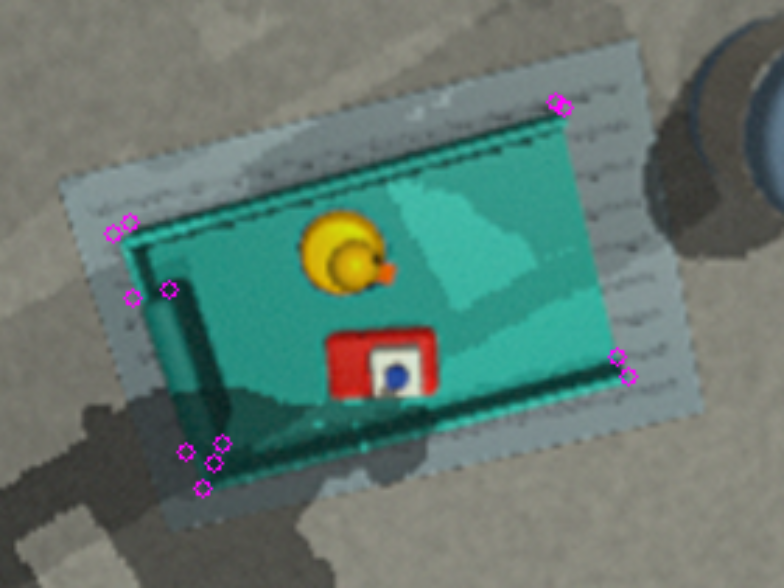

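Run:
```python
from h import *
import pickle
s,c=pickle.load(open('w3.pkl','rb'))
g=lambda p,z:onz(c,np.array([p[1]/2.8+160,p[0]/2.8+260])*.64,z,s)[:2]
b=g((178,365),.052);l=g((590,249),.008);d=l-b;print('block',b,'lip',l,np.hypot(*d),np.arctan2(d[1],d[0]))
b1,b2=g((150,303),.052),g((207,430),.052);e=b1-b2;print('block edge yaw',np.arctan2(-e[0],e[1]),np.hypot(*e))
for n,a,b in [('up',(127,243),(563,120)),('lo',(218,480),(622,375))]:
    d=g(b,.032)-g(a,.032);print(n,g(a,.032),g(b,.032),np.hypot(*d),np.arctan2(d[1],d[0]))
e=g((65,180),.004);f=g((640,42),.004);h=g((702,410),.004);print('mat',(e+h)/2,np.hypot(*(f-e)),np.hypot(*(f-h)),np.arctan2(*(f-e)[::-1]))
print('duck',g((345,252),.02),'boat',g((382,365),.02))
```

```text
block [0.44124995 0.29798084] lip [0.60706878 0.31917912] 0.16716833226851646 0.1271503242302605
block edge yaw 0.2686185302099573 0.054441480624306586
up [0.42446943 0.34341347] [0.59627102 0.37464006] 0.17461639852404484 0.17979679998094686
lo [0.44631389 0.2420805 ] [0.6140989  0.27163867] 0.17036869609767472 0.1743777406016636
mat [0.52432154 0.30527012] 0.2365860074724193 0.15633144668541155 0.13719096551439391
duck [0.50781914 0.32967252] boat [0.51792251 0.28140124]
```

Call:
arm_command --steps '[{"translation":[-0.0873,-0.1148,0.2],"twist":[0,0,-0.258],"fingers":-0.06},{"translation":[-0.0873,-0.1148,0.25],"twist":[0,0,-0.258],"fingers":-0.06},{"translation":[-0.0873,-0.1148,0.3467],"twist":[0,0,-0.258],"fingers":-0.06},{"translation":[-0.0873,-0.1148,0.3467],"twist":[0,0,-0.258],"fingers":-0.06},{"translation":[-0.0873,-0.1148,0.3467],"twist":[0,0,-0.258],"fingers":-0.06}]'

```text
time: 10.3
eef_pos: [0.4395, 0.2938, 0.1166]
tcp_rot: [0.643, 0.766, -0.002, -0.001]
contact_force: [-0.0, -0.6, 1.2]
opening: 0.468
finger_force: 0.0
```

Call:
arm_command --steps '[{"translation":[0,0,0],"twist":[0,0,0],"fingers":-0.06}]'

```text
time: 10.42
eef_pos: [0.4395, 0.294, 0.1171]
tcp_rot: [0.643, 0.766, -0.003, -0.002]
contact_force: [0.3, 0.5, 0.4]
opening: 0.468
finger_force: 0.0
```

```bash
python3 s.py; python3 w.py w4 duck:.02 boat:.015
python3 - <<'E'
import sys;sys.path.insert(0,'.')
from h import *
import pickle
s,c=pickle.load(open('w4.pkl','rb'));im=cv2.imread('pics/w4b.png')
R=Ro.from_euler('z',.175).as_matrix()[:2,:2]
for x in(-.091,-.077):
    for y in(-.032,.032):
        q=proj(c,[*(np.array([.5237,.3111])+R@[x,y]),.052],s)/.64;cv2.circle(im,(int(q[1]),int(q[0])),4,(255,0,255),1)
cv2.imwrite('pics/w4m.png',im)
E
```

```text
t 10.43 pos [0.4395 0.294  0.1171] washer [-0.1658  0.2756] open 39.8 F [0.34 0.47 0.41] ff 0.0 q [ 0.4   0.1   2.02 -0.    1.03  0.22]
toolx [-0.173  0.985 -0.002] tooly [ 0.985  0.173 -0.007] toolz [-0.006 -0.003 -1.   ]
10.42 [0.4395 0.294  0.1171] [ 0.643   0.7659 -0.003  -0.0015]
duck [([217.3, 341.4], 0.72, [0.5154, 0.2814]), ([163.3, 347.3], 0.64, [0.508, 0.3293])]
boat [([217.2, 344.5], 0.96, [0.5199, 0.2803]), ([367.4, 371.6], 0.54, [0.5908, 0.1196])]
```

View pics/w4m.png

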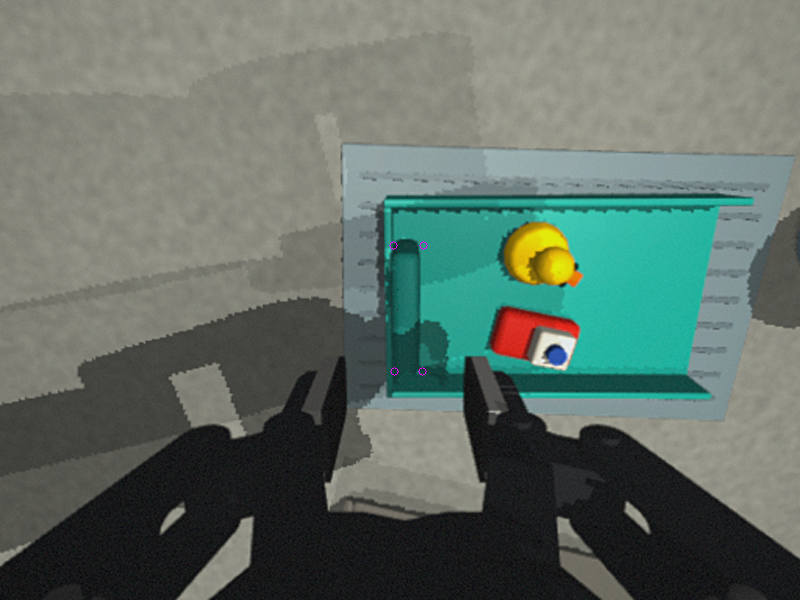

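The projected block corners match the picture, with the block at (405,308). I'll descend and grasp it.

Call:
arm_command --steps '[{"translation":[0.003,0.0025,0.06],"twist":[0,0,0],"fingers":-0.06},{"translation":[0.003,0.0025,0.1265],"twist":[0,0,0],"fingers":-0.06},{"translation":[0.003,0.0025,0.1265],"twist":[0,0,0],"fingers":-0.06},{"translation":[0.003,0.0025,0.1265],"twist":[0,0,0],"fingers":-0.06}]'

```text
time: 11.08
eef_pos: [0.4454, 0.2992, 0.0278]
tcp_rot: [0.642, 0.766, 0.002, 0.001]
contact_force: [-0.3, 0.3, 0.0]
opening: 0.47
finger_force: 0.0
```

Call:
arm_command --steps '[{"translation":[0,0,0],"twist":[0,0,0],"fingers":-1},{"translation":[0,0,0],"twist":[0,0,0],"fingers":-1},{"translation":[0,0,0],"twist":[0,0,0],"fingers":-1},{"translation":[0,0,0],"twist":[0,0,0],"fingers":-1}]' --grip_force 70

```text
time: 11.58
eef_pos: [0.4448, 0.2991, 0.0284]
tcp_rot: [0.643, 0.766, 0.002, 0.001]
contact_force: [-1.9, -0.4, 6.7]
opening: 0.178
finger_force: 68.3
```

```bash
python3 s.py
```

```text
t 11.57 pos [0.4448 0.2991 0.0284] washer [-0.1611  0.2813] open 15.1 F [-1.9  -0.44  6.71] ff 68.26 q [0.4  0.25 2.04 0.   0.85 0.23]
toolx [-0.174  0.985  0.001] tooly [0.985 0.174 0.004] toolz [ 0.003  0.002 -1.   ]
```

Call:
arm_command --steps '[{"translation":[0,0,-0.03],"twist":[0,0,0],"fingers":-1},{"translation":[0,0,-0.09],"twist":[0,0,0],"fingers":-1},{"translation":[0,0,-0.16],"twist":[0,0,0],"fingers":-1},{"translation":[0,0,-0.23],"twist":[0,0,0],"fingers":-1},{"translation":[0,0,-0.3],"twist":[0,0,0],"fingers":-1}]'

```text
time: 12.2
eef_pos: [0.4425, 0.298, 0.2525]
tcp_rot: [0.642, 0.766, 0.001, 0.0]
contact_force: [0.3, -0.2, -2.8]
opening: 0.18
finger_force: 68.5
```

Call:
arm_command --steps '[{"translation":[-0.01,0,-0.02],"twist":[0,0,0.05],"fingers":-1},{"translation":[-0.03,-0.001,-0.025],"twist":[0,0,0.15],"fingers":-1},{"translation":[-0.055,-0.002,-0.03],"twist":[0,0,0.27],"fingers":-1},{"translation":[-0.08,-0.004,-0.03],"twist":[0,0,0.39],"fingers":-1},{"translation":[-0.1067,-0.006,-0.03],"twist":[0,0,0.5],"fingers":-1}]'

```text
time: 12.82
eef_pos: [0.4521, 0.2181, 0.2732]
tcp_rot: [0.82, 0.572, 0.0, 0.0]
contact_force: [0.9, -0.4, -3.5]
opening: 0.183
finger_force: 69.6
```

Call:
arm_command --steps '[{"translation":[-0.025,0.012,-0.005],"twist":[0,0,0.12],"fingers":-1},{"translation":[-0.05,0.024,-0.01],"twist":[0,0,0.24],"fingers":-1},{"translation":[-0.075,0.036,-0.015],"twist":[0,0,0.36],"fingers":-1},{"translation":[-0.0953,0.048,-0.02],"twist":[0,0,0.46],"fingers":-1},{"translation":[-0.0953,0.048,-0.02],"twist":[0,0,0.5],"fingers":-1}]'

```text
time: 13.45
eef_pos: [0.462, 0.1382, 0.2886]
tcp_rot: [0.94, 0.341, 0.001, 0.0]
contact_force: [0.1, 0.9, -3.7]
opening: 0.18
finger_force: 69.5
```

```bash
python3 s.py; python3 w.py w5 duck:.02 boat:.015
```

```text
t 13.45 pos [0.462  0.1382 0.2886] washer [-0.1287  0.1227] open 15.3 F [ 0.05  0.86 -3.73] ff 69.49 q [ 0.08 -0.19  1.97  0.    1.36  0.96]
toolx [0.768 0.641 0.002] tooly [ 0.641 -0.768  0.001] toolz [ 0.002  0.    -1.   ]
13.45 [0.462  0.1382 0.2886] [9.402e-01 3.407e-01 1.000e-03 2.000e-04]
duck []
boat [([272.3, 397.6], 0.67, [0.4585, -0.1583])]
```

View pics/w5b.png

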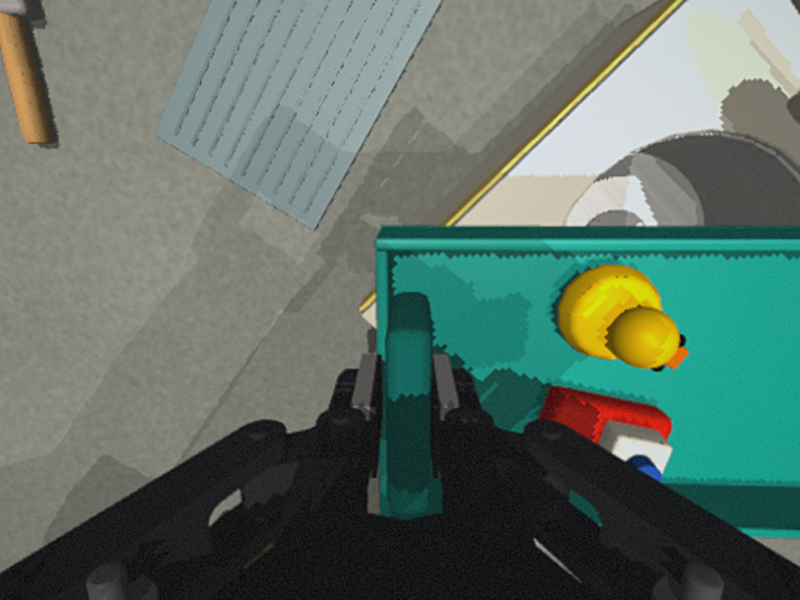

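The duck (612,315) and the boat (605,430) are still on the tray, over the tub. I'll tip it.

Call:
arm_command --steps '[{"translation":[0,0,0],"twist":[0.1,0,0],"fingers":-1},{"translation":[0,0,0],"twist":[0.2,0,0],"fingers":-1},{"translation":[0,0,0],"twist":[0.3,0,0],"fingers":-1},{"translation":[0,0,0],"twist":[0.38,0,0],"fingers":-1},{"translation":[0,0,0],"twist":[0.43,0,0],"fingers":-1}]'

```text
time: 14.22
eef_pos: [0.4621, 0.139, 0.2874]
tcp_rot: [0.916, 0.334, -0.077, -0.21]
contact_force: [1.3, 0.3, -2.9]
opening: 0.18
finger_force: 69.8
```

Call:
arm_command --steps '[{"translation":[0,0,0],"twist":[0.02,0,0],"fingers":-1},{"translation":[0,0,0],"twist":[0.05,0,0],"fingers":-1},{"translation":[0,0,0],"twist":[0.08,0,0],"fingers":-1},{"translation":[0,0,0],"twist":[0.1,0,0],"fingers":-1},{"translation":[0,0,0],"twist":[0.1,0,0],"fingers":-1}]'

```text
time: 14.85
eef_pos: [0.4621, 0.1391, 0.2873]
tcp_rot: [0.904, 0.329, -0.094, -0.258]
contact_force: [0.1, 0.6, -2.0]
opening: 0.179
finger_force: 69.5
```

```bash
python3 s.py; python3 w.py w6 duck:.02 boat:.015
python3 - <<'E'
import sys;sys.path.insert(0,'.')
from h import *
a=read_camera('side');i=cv2.imread('pics/w6.png');j=cv2.cvtColor(a['pixels'],cv2.COLOR_RGB2BGR)[90:240,180:340]
cv2.imwrite('pics/p6.png',np.hstack([cv2.resize(i,(400,300)),cv2.resize(j,(400,300+75))[:300]*1]))
E
```

```text
t 14.85 pos [0.4621 0.1391 0.2873] washer [-0.1287  0.1235] open 15.2 F [ 0.1   0.62 -2.  ] ff 69.51 q [-0.11 -0.01  1.87  0.37  1.69  0.72]
toolx [ 0.766  0.643 -0.   ] tooly [ 0.546 -0.651 -0.527] toolz [-0.339  0.404 -0.85 ]
14.85 [0.4621 0.1391 0.2873] [ 0.9036  0.3292 -0.094  -0.2576]
duck [([113.9, 474.4], 0.47, [0.5718, 0.101])]
boat []
```

View pics/p6.png

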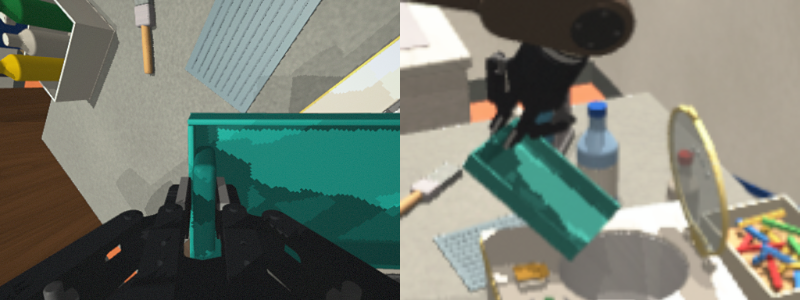

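The tray is empty. I'll level it and return it above the mat.

Call:
arm_command --steps '[{"translation":[0,0,0],"twist":[-0.17,0,0],"fingers":-1},{"translation":[0,0,0],"twist":[-0.34,0,0],"fingers":-1},{"translation":[0,0,0],"twist":[-0.5,0,0],"fingers":-1},{"translation":[0,0,0],"twist":[-0.53,0,0],"fingers":-1},{"translation":[0,0,0],"twist":[-0.53,0,0],"fingers":-1}]'

```text
time: 15.68
eef_pos: [0.4616, 0.1395, 0.2874]
tcp_rot: [0.939, 0.343, -0.001, -0.001]
contact_force: [0.3, -0.3, -2.5]
opening: 0.18
finger_force: 70.1
```

Call:
arm_command --steps '[{"translation":[0.02,-0.03,0],"twist":[0,0,-0.17],"fingers":-1},{"translation":[0.05,-0.07,0],"twist":[0,0,-0.34],"fingers":-1},{"translation":[0.08,-0.12,0],"twist":[0,0,-0.5],"fingers":-1},{"translation":[0.11,-0.165,0],"twist":[0,0,-0.66],"fingers":-1},{"translation":[0.119,-0.1785,0],"twist":[0,0,-0.83],"fingers":-1}]'

```text
time: 16.3
eef_pos: [0.4443, 0.3003, 0.2865]
tcp_rot: [0.706, 0.708, -0.001, -0.001]
contact_force: [1.1, -0.2, -0.8]
opening: 0.178
finger_force: 70.2
```

Call:
arm_command --steps '[{"translation":[0,0,0.04],"twist":[0,0,-0.17],"fingers":-1},{"translation":[0,0,0.12],"twist":[0,0,-0.17],"fingers":-1},{"translation":[0,0,0.2],"twist":[0,0,-0.17],"fingers":-1},{"translation":[0,0,0.265],"twist":[0,0,-0.17],"fingers":-1},{"translation":[0,0,0.265],"twist":[0,0,-0.17],"fingers":-1}]'

```text
time: 16.92
eef_pos: [0.4408, 0.2966, 0.0833]
tcp_rot: [0.643, 0.766, -0.006, -0.003]
contact_force: [-0.6, 0.2, -2.6]
opening: 0.178
finger_force: 70.3
```

```bash
python3 s.py
```

```text
t 16.93 pos [0.4408 0.2966 0.0833] washer [-0.1647  0.2783] open 15.1 F [-0.63  0.2  -2.57] ff 70.32 q [0.4  0.15 2.03 0.   0.97 0.23]
toolx [-0.172  0.985 -0.002] tooly [ 0.985  0.172 -0.014] toolz [-0.013 -0.005 -1.   ]
```

Call:
arm_command --steps '[{"translation":[0,0.003,0.03],"twist":[0,0,0],"fingers":-1},{"translation":[0,0.003,0.055],"twist":[0,0,0],"fingers":-1},{"translation":[0,0.003,0.064],"twist":[0,0,0],"fingers":-1},{"translation":[0,0.003,0.064],"twist":[0,0,0],"fingers":-1},{"translation":[0,0.003,0.064],"twist":[0,0,0],"fingers":-1}]'

```text
time: 17.55
eef_pos: [0.4471, 0.2998, 0.0418]
tcp_rot: [0.642, 0.766, 0.001, 0.0]
contact_force: [0.0, -0.3, -2.2]
opening: 0.177
finger_force: 70.3
```

```bash
python3 s.py
```

```text
t 17.55 pos [0.4471 0.2998 0.0418] washer [-0.1588  0.2822] open 15.0 F [ 0.   -0.3  -2.21] ff 70.28 q [0.4  0.23 2.03 0.   0.88 0.23]
toolx [-0.175  0.985  0.   ] tooly [0.985 0.175 0.002] toolz [ 0.002  0.001 -1.   ]
```

Call:
arm_command --steps '[{"translation":[0,-0.002,0.01],"twist":[0,0,0],"fingers":-1},{"translation":[0,-0.002,0.0165],"twist":[0,0,0],"fingers":-1},{"translation":[0,-0.002,0.0165],"twist":[0,0,0],"fingers":-1}]'

```text
time: 17.92
eef_pos: [0.4449, 0.2993, 0.0285]
tcp_rot: [0.642, 0.766, -0.0, -0.0]
contact_force: [-0.8, -1.0, -0.5]
opening: 0.18
finger_force: 70.9
```

```bash
python3 s.py
```

```text
t 17.93 pos [0.4449 0.2993 0.0285] washer [-0.1609  0.2814] open 15.3 F [-0.84 -0.97 -0.53] ff 70.88 q [0.4  0.25 2.04 0.   0.85 0.23]
toolx [-0.175  0.985  0.   ] tooly [ 0.985  0.175 -0.   ] toolz [-0. -0. -1.]
```

Call:
arm_command --steps '[{"translation":[0,0,0],"twist":[0,0,0],"fingers":-0.06},{"translation":[0,0,0],"twist":[0,0,0],"fingers":-0.06},{"translation":[0,0,0],"twist":[0,0,0],"fingers":-0.06}]'

```text
time: 18.3
eef_pos: [0.4452, 0.2993, 0.0286]
tcp_rot: [0.642, 0.766, 0.0, 0.0]
contact_force: [-0.3, 0.2, -0.8]
opening: 0.469
finger_force: 0.0
```

Call:
arm_command --steps '[{"translation":[0,0,-0.05],"twist":[0,0,0],"fingers":-0.06},{"translation":[0,0,-0.12],"twist":[0,0,0],"fingers":-0.06},{"translation":[0,0,-0.2],"twist":[0,0,0],"fingers":-0.06},{"translation":[0,0,-0.28],"twist":[0,0,0],"fingers":1},{"translation":[0,0,-0.36],"twist":[0,0,0],"fingers":1}]'

```text
time: 18.92
eef_pos: [0.4446, 0.2991, 0.3005]
tcp_rot: [0.642, 0.766, 0.0, 0.0]
contact_force: [0.6, 0.4, -0.7]
opening: 0.872
finger_force: 0.0
```

```bash
python3 s.py; python3 w.py w7 tray:.01; python3 sc.py p7 scene 225 170 365 275
python3 - <<'E'
import cv2,numpy as np
a=cv2.imread('pics/w7.png');b=cv2.imread('pics/p7.png')
cv2.imwrite('pics/p7b.png',np.hstack([cv2.resize(a,(400,300)),cv2.resize(b,(400,300))]))
E
```

```text
t 18.93 pos [0.4446 0.2991 0.3005] washer [-0.1612  0.2812] open 74.2 F [ 0.63  0.39 -0.68] ff 0.0 q [ 0.4  -0.07  1.84  0.    1.37  0.23]
toolx [-0.174  0.985  0.   ] tooly [0.985 0.174 0.001] toolz [ 0.001  0.    -1.   ]
18.92 [0.4446 0.2991 0.3005] [6.425e-01 7.663e-01 3.000e-04 2.000e-04]
tray [([156.1, 312.7], 0.59, [0.5263, 0.3072])]
```

View pics/p7b.png

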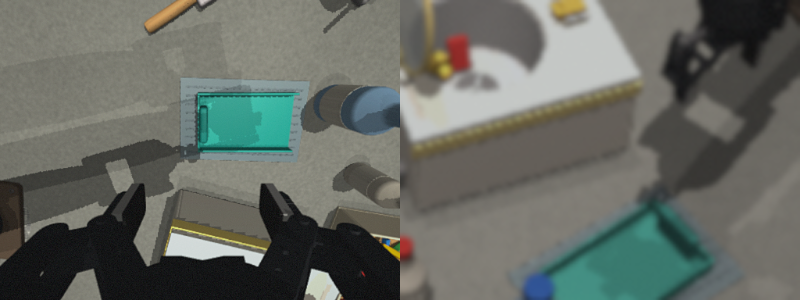

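The tray lies on the mat (left half, 250,122). The boat and the duck are in the tub (right half, 457,55 and 440,68). Next are the counter items.

Call:
arm_command --steps '[{"translation":[-0.05,0,-0.1],"twist":[0,0,0.167],"fingers":1},{"translation":[-0.38,-0.043,-0.12],"twist":[0,0,0.167],"fingers":1},{"translation":[-0.38,-0.043,-0.12],"twist":[0,0,0.167],"fingers":1},{"translation":[-0.38,-0.043,-0.12],"twist":[0,0,0.167],"fingers":1},{"translation":[-0.38,-0.043,-0.12],"twist":[0,0,0.167],"fingers":1}]'

```text
time: 19.7
eef_pos: [0.4617, 0.0224, 0.3852]
tcp_rot: [0.707, 0.707, -0.001, -0.001]
contact_force: [0.1, 0.7, 0.3]
opening: 1.0
finger_force: 0.0
```

Call:
arm_command --steps '[{"translation":[-0.38,0.03,0.08],"twist":[0,0,0],"fingers":1},{"translation":[-0.38,0.03,0.08],"twist":[0,0,0],"fingers":1},{"translation":[-0.38,0.03,0.08],"twist":[0,0,0],"fingers":1},{"translation":[-0.38,0.03,0.08],"twist":[0,0,0],"fingers":1},{"translation":[-0.38,0.03,0.08],"twist":[0,0,0],"fingers":1}]'

```text
time: 20.32
eef_pos: [0.484, -0.263, 0.3237]
tcp_rot: [0.708, 0.707, -0.0, -0.002]
contact_force: [-0.2, 0.5, -0.7]
opening: 0.999
finger_force: 0.0
```

```bash
python3 s.py; python3 w.py w8 cup:.015 fish:.012 tablet:.007
```

```text
t 20.32 pos [ 0.484  -0.263   0.3237] washer [-0.0688 -0.2747] open 84.9 F [-0.24  0.51 -0.69] ff 0.0 q [-0.68 -0.04  1.77 -0.    1.42 -0.68]
toolx [0.002 1.    0.003] tooly [ 1.    -0.002 -0.003] toolz [-0.003  0.003 -1.   ]
20.32 [ 0.484  -0.263   0.3237] [ 7.077e-01  7.065e-01 -3.000e-04 -2.100e-03]
cup [([197.4, 271.6], 0.86, [0.5044, -0.3397])]
fish [([190.5, 325.2], 0.72, [0.5917, -0.329]), ([198.4, 271.4], 0.61, [0.5042, -0.3425])]
tablet [([233.9, 277.2], 0.74, [0.5151, -0.4087]), ([223.2, 226.9], 0.64, [0.4289, -0.3886]), ([108.6, 470.4], 0.27, [0.8013, -0.2023]), ([238.1, 149.6], 0.27, [0.2945, -0.4161])]
```

```bash
cat > seg.py <<'E'
import sys
from h import *
import pickle
s,c=pickle.load(open(sys.argv[1]+'.pkl','rb'))
h=cv2.cvtColor(c['pixels'],cv2.COLOR_RGB2HSV);H,S,V=[h[...,k].astype(int) for k in range(3)]
for n,m,z in [('purple',(H>135)&(H<158)&(S>90)&(V>50),.015),('pink',(H>=160)&(S>110)&(V>90),.012),('white',(S<45)&(V>150),.014),('blueish',(H>90)&(H<130)&(S>40)&(V>90),.014),('brown',(H<20)&(S>120)&(V<160),.014)]:
    k,l,st,ce=cv2.connectedComponentsWithStats(m.astype(np.uint8))
    for i in range(1,k):
        if 25<st[i,4]<6000:
            p=ce[i][::-1];w=onz(c,p,z,s)
            if .35<w[0]<.75 and -.55<w[1]<-.2:
                q=np.argwhere(l==i);W=np.array([onz(c,a,z,s)[:2] for a in q]);u,e,vt=np.linalg.svd(W-W.mean(0),full_matrices=False)
                print(n,st[i].tolist(),np.round(W.mean(0),4),'std mm',np.round(e/np.sqrt(len(q))*1000,1),'dir',np.round(vt[0],2),c['pixels'][l==i].mean(0).round())
E
python3 seg.py w8
```

```text
purple [263, 183, 20, 24, 396] [ 0.5061 -0.3347] std mm [10.5  8.4] dir [ 0.13 -0.99] [122.  67. 133.]
pink [315, 178, 28, 25, 358] [ 0.597  -0.3283] std mm [12.5  7.1] dir [ 0.79 -0.61] [193.  83. 113.]
white [219, 216, 21, 19, 290] [ 0.4324 -0.3894] std mm [8.7 8.2] dir [ 0.66 -0.75] [172. 171. 167.]
brown [267, 226, 21, 21, 330] [ 0.5143 -0.4092] std mm [9.6 8.7] dir [ 0.11 -0.99] [116.  71.  37.]
```

Call:
arm_command --steps '[{"translation":[-0.1,0.028,0.25],"twist":[0,0,0],"fingers":0.45},{"translation":[-0.1,0.028,0.25],"twist":[0,0,0],"fingers":0.45},{"translation":[-0.1,0.028,0.25],"twist":[0,0,0],"fingers":0.45},{"translation":[-0.1,0.028,0.25],"twist":[0,0,0],"fingers":0.45}]'

```text
time: 21.02
eef_pos: [0.5043, -0.3332, 0.1345]
tcp_rot: [0.707, 0.708, -0.0, -0.005]
contact_force: [-0.4, -0.1, 0.0]
opening: 0.725
finger_force: 0.0
```

```bash
python3 s.py; python3 w.py w9 cup:.015 fish:.012 tablet:.007;python3 seg.py w9
python3 - <<'E'
import pickle,numpy as np
s,c=pickle.load(open('w9.pkl','rb'))
E
```

```text
t 21.02 pos [ 0.5043 -0.3332  0.1345] washer [-0.042  -0.3426] open 61.7 F [-0.4  -0.14  0.05] ff 0.0 q [-0.75  0.23  1.83  0.    1.09 -0.75]
toolx [-0.001  1.     0.006] tooly [ 1.     0.001 -0.006] toolz [-0.006  0.006 -1.   ]
21.02 [ 0.5043 -0.3332  0.1345] [ 0.7067  0.7075 -0.     -0.0045]
cup []
fish [([176.8, 358.4], 0.89, [0.597, -0.3272])]
tablet [([252.3, 267.9], 0.8, [0.5134, -0.4089]), ([226.9, 186.1], 0.67, [0.4309, -0.3807])]
purple [243, 165, 37, 42, 1223] [ 0.5059 -0.3353] std mm [10.4  8.6] dir [ 0.01 -1.  ] [121.  65. 131.]
pink [335, 156, 48, 43, 1144] [ 0.5976 -0.3284] std mm [12.3  6.9] dir [ 0.8 -0.6] [198.  85. 115.]
white [316, 54, 29, 25, 252] [ 0.5636 -0.2311] std mm [6.4 2.9] dir [-0.79 -0.61] [153. 152. 140.]
white [381, 55, 9, 13, 62] [ 0.6082 -0.2273] std mm [2.4 1.6] dir [-0.02 -1.  ] [152. 152. 139.]
white [359, 62, 7, 6, 28] [ 0.5894 -0.2309] std mm [1.5 1.1] dir [ 0.89 -0.45] [153. 152. 140.]
white [345, 65, 16, 12, 99] [ 0.5821 -0.2358] std mm [3.6 1.6] dir [ 0.91 -0.41] [153. 152. 140.]
white [109, 77, 10, 6, 31] [ 0.3813 -0.2426] std mm [1.7 1.1] d
[... 6006 characters left out ...]
5. 155. 142.]
white [309, 300, 10, 7, 42] [ 0.5624 -0.4651] std mm [2.6 2. ] dir [-0.86 -0.51] [153. 152. 140.]
white [215, 303, 12, 14, 53] [ 0.4627 -0.4738] std mm [4.2 3. ] dir [-0.44 -0.9 ] [152. 152. 139.]
white [228, 307, 8, 11, 51] [ 0.474  -0.4762] std mm [3.3 1.8] dir [-0.19 -0.98] [153. 153. 140.]
white [197, 314, 8, 8, 27] [ 0.4416 -0.4831] std mm [2.3 2. ] dir [-1.   -0.03] [152. 151. 139.]
white [218, 317, 9, 9, 30] [ 0.4655 -0.4866] std mm [3.1 2. ] dir [ 0.51 -0.86] [152. 152. 139.]
white [228, 322, 18, 7, 63] [ 0.4812 -0.4926] std mm [4.7 1.9] dir [ 1.   -0.07] [154. 154. 141.]
brown [253, 238, 34, 36, 939] [ 0.5146 -0.409 ] std mm [9.9 8.6] dir [ 0.07 -1.  ] [114.  70.  36.]
```

Call:
arm_command --steps '[{"translation":[-0.005,0.001,0.08],"twist":[0,0,0],"fingers":0.45},{"translation":[-0.005,0.001,0.15],"twist":[0,0,0],"fingers":0.45},{"translation":[-0.005,0.001,0.166],"twist":[0,0,0],"fingers":0.45},{"translation":[-0.005,0.001,0.166],"twist":[0,0,0],"fingers":0.45}]'

```text
time: 21.72
eef_pos: [0.508, -0.3401, 0.017]
tcp_rot: [0.707, 0.707, 0.0, 0.001]
contact_force: [0.1, 0.1, 0.2]
opening: 0.72
finger_force: 0.0
```

```bash
python3 s.py
```

```text
t 21.73 pos [ 0.508  -0.3401  0.017 ] washer [-0.0376 -0.3491] open 61.2 F [0.1  0.07 0.21] ff 0.0 q [-0.76  0.41  1.86  0.    0.88 -0.76]
toolx [-0.001  1.    -0.002] tooly [1.    0.001 0.002] toolz [ 0.002 -0.002 -1.   ]
```

Call:
arm_command --steps '[{"translation":[0.004,-0.002,0.012],"twist":[0,0,0],"fingers":0.45},{"translation":[0.004,-0.002,0.012],"twist":[0,0,0],"fingers":0.45},{"translation":[0.004,-0.002,0.012],"twist":[0,0,0],"fingers":-1},{"translation":[0.004,-0.002,0.012],"twist":[0,0,0],"fingers":-1},{"translation":[0.004,-0.002,0.012],"twist":[0,0,0],"fingers":-1}]' --grip_force 30

```text
time: 22.35
eef_pos: [0.5058, -0.3371, 0.007]
tcp_rot: [0.707, 0.707, 0.0, 0.001]
contact_force: [-0.7, 0.2, 4.9]
opening: 0.38
finger_force: 30.1
```

```bash
python3 s.py
```

```text
t 22.35 pos [ 0.5058 -0.3371  0.007 ] washer [-0.0401 -0.3463] open 32.3 F [-0.73  0.22  4.95] ff 30.07 q [-0.75  0.42  1.87 -0.    0.86 -0.76]
toolx [-0.001  1.    -0.001] tooly [1.    0.001 0.001] toolz [ 0.001 -0.001 -1.   ]
```

Call:
arm_command --steps '[{"translation":[0,0,-0.05],"twist":[0,0,0],"fingers":-1},{"translation":[0,0,-0.12],"twist":[0,0,0],"fingers":-1},{"translation":[0,0,-0.2],"twist":[0,0,0],"fingers":-1},{"translation":[0,0,-0.28],"twist":[0,0,0],"fingers":-1},{"translation":[0.02,0.003,-0.35],"twist":[0,0,0],"fingers":-1}]'

```text
time: 22.98
eef_pos: [0.5074, -0.3221, 0.2706]
tcp_rot: [0.707, 0.707, -0.0, 0.001]
contact_force: [0.5, -0.5, 0.5]
opening: 0.374
finger_force: 30.1
```

Call:
arm_command --steps '[{"translation":[0.08,0.014,0],"twist":[0,0,0],"fingers":-1},{"translation":[0.16,0.028,0],"twist":[0,0,0],"fingers":-1},{"translation":[0.24,0.042,0],"twist":[0,0,0],"fingers":-1},{"translation":[0.32,0.055,0],"twist":[0,0,0],"fingers":-1},{"translation":[0.38,0.065,0],"twist":[0,0,0],"fingers":-1}]'

```text
time: 23.6
eef_pos: [0.5559, -0.0341, 0.268]
tcp_rot: [0.707, 0.708, 0.0, -0.0]
contact_force: [0.9, -0.4, -0.4]
opening: 0.376
finger_force: 30.1
```

Call:
arm_command --steps '[{"translation":[0.0627,0.0107,0],"twist":[0,0,0],"fingers":-1},{"translation":[0.0627,0.0107,0.02],"twist":[0,0,0],"fingers":-1},{"translation":[0.0627,0.0107,0.1],"twist":[0,0,0],"fingers":-1},{"translation":[0.0627,0.0107,0.16],"twist":[0,0,0],"fingers":-1},{"translation":[0.0627,0.0107,0.16],"twist":[0,0,0],"fingers":-1}]'

```text
time: 24.22
eef_pos: [0.5603, 0.0101, 0.1429]
tcp_rot: [0.707, 0.707, -0.003, -0.004]
contact_force: [0.0, -0.8, 0.1]
opening: 0.376
finger_force: 30.0
```

```bash
python3 s.py
```

```text
t 24.23 pos [0.5603 0.0101 0.1429] washer [-0.0188  0.0045] open 31.9 F [ 0.04 -0.8   0.05] ff 30.05 q [-0.16  0.13  1.93 -0.    1.09 -0.16]
toolx [0.    1.    0.002] tooly [ 1.    -0.    -0.011] toolz [-0.011  0.002 -1.   ]
```

Call:
arm_command --steps '[{"translation":[0,0,0.025],"twist":[0,0,0],"fingers":-1},{"translation":[0,0,0.025],"twist":[0,0,0],"fingers":-1},{"translation":[0,0,0.025],"twist":[0,0,0],"fingers":0.2},{"translation":[0,0,0.025],"twist":[0,0,0],"fingers":0.2},{"translation":[0,0,0.025],"twist":[0,0,0],"fingers":0.2}]'

```text
time: 24.85
eef_pos: [0.5646, 0.0105, 0.1305]
tcp_rot: [0.707, 0.707, 0.0, 0.001]
contact_force: [-0.6, -1.0, -0.2]
opening: 0.598
finger_force: 0.0
```

Call:
arm_command --steps '[{"translation":[0,0,-0.06],"twist":[0,0,0],"fingers":0.2},{"translation":[0,0,-0.14],"twist":[0,0,0],"fingers":0.2},{"translation":[0,0,-0.22],"twist":[0,0,0],"fingers":0.2},{"translation":[-0.05,0,-0.25],"twist":[0,0,0],"fingers":0.2},{"translation":[-0.12,0,-0.25],"twist":[0,0,0],"fingers":0.45}]'

```text
time: 25.48
eef_pos: [0.5655, -0.0798, 0.3217]
tcp_rot: [0.706, 0.708, 0.002, 0.003]
contact_force: [1.4, 0.2, 0.2]
opening: 0.722
finger_force: 0.0
```

Call:
arm_command --steps '[{"translation":[-0.2,0.02,0],"twist":[0,0,0],"fingers":1},{"translation":[-0.27,0.02,0],"twist":[0,0,0],"fingers":1},{"translation":[-0.27,0.02,0.05],"twist":[0,0,0],"fingers":1},{"translation":[-0.27,0.02,0.12],"twist":[0,0,0],"fingers":1},{"translation":[-0.27,0.02,0.12],"twist":[0,0,0],"fingers":1}]'

```text
time: 26.1
eef_pos: [0.5763, -0.2817, 0.2209]
tcp_rot: [0.708, 0.706, -0.001, -0.006]
contact_force: [-1.0, 0.8, -0.5]
opening: 0.997
finger_force: 0.0
```

```bash
sed -i "s/(S<45)&(V>150)/(S<60)\&(V>165)/" seg.py; python3 s.py;python3 w.py wa fish:.012 cup:.015 tablet:.01; python3 seg.py wa|head -20
python3 - <<'E'
from h import *
a=read_camera('scene');h=cv2.cvtColor(a['pixels'],cv2.COLOR_RGB2HSV)
m=(h[...,0]>135)&(h[...,0]<158)&(h[...,1]>70);q=np.argwhere(m);print('purple',len(q),q.mean(0) if len(q) else '',onz(a,q.mean(0),.07) if len(q) else '')
for n in('cup','duck','boat'):print(n,[(d['point'],d['conf'],onz(a,d['point'],.07)) for d in recognise(a,n)][:3])
E
```

```text
t 26.1 pos [ 0.5763 -0.2817  0.2209] washer [ 0.0249 -0.2846] open 84.7 F [-0.98  0.79 -0.45] ff 0.0 q [-0.61  0.23  1.67  0.    1.26 -0.61]
toolx [0.002 1.    0.007] tooly [ 1.    -0.002 -0.01 ] toolz [-0.009  0.007 -1.   ]
26.1 [ 0.5763 -0.2817  0.2209] [ 0.7078  0.7064 -0.001  -0.0057]
fish [([197.5, 275.8], 0.74, [0.5965, -0.3246])]
cup []
tablet [([257.8, 216.8], 0.87, [0.5175, -0.4115]), ([233.6, 148.6], 0.65, [0.4286, -0.3755])]
pink [258, 185, 35, 31, 611] [ 0.5963 -0.3279] std mm [12.1  7.3] dir [ 0.79 -0.61] [170.  70.  96.]
white [146, 232, 16, 9, 70] [ 0.4353 -0.3767] std mm [4.7 2.4] dir [ 1. -0.] [209. 216. 221.]
blueish [154, 230, 12, 9, 28] [ 0.4451 -0.3728] std mm [5.  1.3] dir [ 0.73 -0.68] [ 62.  86. 108.]
blueish [313, 289, 45, 38, 453] [ 0.6793 -0.4831] std mm [20.6 18.4] dir [ 0.33 -0.95] [ 40.  85. 151.]
brown [203, 244, 26, 27, 528] [ 0.516  -0.4088] std mm [10.   8.6] dir [-0.27 -0.96] [75. 47. 26.]
purple 42 [199.78571429 246.04761905] [0.6009135  0.00820545 0.07      ]
cup []
duck [([159.4, 274.4], 0.74, array([ 0.41165086, -0.13160256,  0.07      ])), ([193.9, 242.9], 0.41, array([ 0.59946587, -0.02220878,  0.07      ]))]
boat [([187.7, 243.5], 0.63, array([ 0.58470408, -0.04878111,  0.07      ]))]
```

Call:
arm_command --steps '[{"translation":[-0.0617,0.027,0.05],"twist":[0,0,-0.17],"fingers":0.3},{"translation":[-0.0617,0.027,0.1],"twist":[0,0,-0.34],"fingers":0.3},{"translation":[-0.0617,0.027,0.17],"twist":[0,0,-0.52],"fingers":0.3},{"translation":[-0.0617,0.027,0.17],"twist":[0,0,-0.7],"fingers":0.3},{"translation":[-0.0617,0.027,0.17],"twist":[0,0,-0.872],"fingers":0.3}]'

```text
time: 27.12
eef_pos: [0.5997, -0.3277, 0.0993]
tcp_rot: [0.32, 0.948, 0.0, -0.0]
contact_force: [0.7, -0.4, 0.3]
opening: 0.649
finger_force: 0.0
```

Call:
arm_command --steps '[{"translation":[0,0,0.05],"twist":[0,0,0],"fingers":0.3},{"translation":[0,0,0.09],"twist":[0,0,0],"fingers":0.3},{"translation":[0,0,0.09],"twist":[0,0,0],"fingers":0.3},{"translation":[0,0,0.09],"twist":[0,0,0],"fingers":0.3}]'

```text
time: 27.62
eef_pos: [0.6007, -0.3287, 0.0341]
tcp_rot: [0.322, 0.947, -0.0, 0.001]
contact_force: [1.0, -0.2, -0.0]
opening: 0.647
finger_force: 0.0
```

```bash
python3 s.py;python3 w.py wb fish:.012;python3 seg.py wb|grep pink; python3 -c "
from h import *
print(tool([.5965,-.328,.007]))"
```

```text
t 27.62 pos [ 0.6007 -0.3287  0.0341] washer [ 0.0536 -0.329 ] open 55.0 F [ 1.04 -0.21 -0.  ] ff 0.0 q [-0.65  0.51  1.66 -0.    0.96 -1.56]
toolx [-0.792  0.61  -0.003] tooly [0.61  0.792 0.   ] toolz [ 0.002 -0.002 -1.   ]
27.62 [ 0.6007 -0.3287  0.0341] [ 3.225e-01  9.466e-01 -4.000e-04  1.300e-03]
fish [([219.1, 255.8], 0.83, [0.5965, -0.3277])]
pink [234, 181, 43, 73, 2679] [ 0.5967 -0.328 ] std mm [12.6  6.9] dir [ 0.78 -0.63] [128.  52.  72.]
[ 0.0058765  -0.00241819  0.0370066 ]
```

Call:
arm_command --steps '[{"translation":[0.005,-0.0024,0.037],"twist":[0,0,0],"fingers":0.3},{"translation":[0.005,-0.0024,0.037],"twist":[0,0,0],"fingers":0.3},{"translation":[0.005,-0.0024,0.037],"twist":[0,0,0],"fingers":-1},{"translation":[0.005,-0.0024,0.037],"twist":[0,0,0],"fingers":-1},{"translation":[0.005,-0.0024,0.037],"twist":[0,0,0],"fingers":-1}]' --grip_force 30

```text
time: 28.35
eef_pos: [0.5967, -0.3283, 0.0064]
tcp_rot: [0.323, 0.947, -0.001, 0.002]
contact_force: [0.1, 0.1, 4.1]
opening: 0.297
finger_force: 30.2
```

```bash
python3 s.py; python3 -c "
from h import *
print(tool([.565,.01,.28]))"
```

```text
t 28.35 pos [ 0.5967 -0.3283  0.0064] washer [ 0.0496 -0.329 ] open 25.2 F [0.09 0.07 4.1 ] ff 30.2 q [-0.65  0.55  1.68  0.    0.92 -1.57]
toolx [-0.792  0.611 -0.003] tooly [0.611 0.792 0.   ] toolz [ 0.003 -0.002 -1.   ]
[ 0.30771367  0.33132013 -0.36587925]
```

Call:
arm_command --steps '[{"translation":[0,0,-0.05],"twist":[0,0,0],"fingers":-1},{"translation":[0,0,-0.12],"twist":[0,0,0],"fingers":-1},{"translation":[0,0,-0.2],"twist":[0,0,0],"fingers":-1},{"translation":[0,0,-0.28],"twist":[0,0,0],"fingers":-1},{"translation":[0,0,-0.36],"twist":[0,0,0],"fingers":-1}]'

```text
time: 28.98
eef_pos: [0.5951, -0.3271, 0.2764]
tcp_rot: [0.323, 0.947, 0.0, 0.0]
contact_force: [2.0, 0.2, -0.9]
opening: 0.298
finger_force: 29.7
```

Call:
arm_command --steps '[{"translation":[0.05,0.055,0],"twist":[0,0,0],"fingers":-1},{"translation":[0.105,0.115,0],"twist":[0,0,0],"fingers":-1},{"translation":[0.16,0.175,0],"twist":[0,0,0],"fingers":-1},{"translation":[0.21,0.23,0],"twist":[0,0,0],"fingers":-1},{"translation":[0.26,0.28,0],"twist":[0,0,0],"fingers":-1}]'

```text
time: 29.6
eef_pos: [0.5688, -0.0401, 0.2746]
tcp_rot: [0.323, 0.947, 0.0, 0.0]
contact_force: [-0.3, 0.7, -0.0]
opening: 0.298
finger_force: 29.7
```

Call:
arm_command --steps '[{"translation":[0.0477,0.0513,0],"twist":[0,0,0],"fingers":-1},{"translation":[0.0477,0.0513,0.06],"twist":[0,0,0],"fingers":-1},{"translation":[0.0477,0.0513,0.13],"twist":[0,0,0],"fingers":-1},{"translation":[0.0477,0.0513,0.19],"twist":[0,0,0],"fingers":-1},{"translation":[0.0477,0.0513,0.19],"twist":[0,0,0],"fingers":-1}]'

```text
time: 30.22
eef_pos: [0.5611, 0.0109, 0.1276]
tcp_rot: [0.323, 0.947, -0.001, -0.005]
contact_force: [-1.2, -0.6, -0.9]
opening: 0.294
finger_force: 29.7
```

```bash
python3 s.py
```

```text
t 30.23 pos [0.5611 0.0109 0.1276] washer [-0.018   0.0053] open 25.0 F [-1.19 -0.6  -0.86] ff 29.65 q [-0.16  0.15  1.94 -0.    1.06 -1.08]
toolx [-0.792  0.611  0.009] tooly [ 0.611  0.792 -0.005] toolz [-0.01   0.002 -1.   ]
```

Call:
arm_command --steps '[{"translation":[0,0,0],"twist":[0,0,0],"fingers":0.1},{"translation":[0,0,0],"twist":[0,0,0],"fingers":0.1},{"translation":[0,0,0],"twist":[0,0,0],"fingers":0.1},{"translation":[0,0,-0.07],"twist":[0,0,0],"fingers":0.1},{"translation":[0,0,-0.15],"twist":[0,0,0],"fingers":0.1}]'

```text
time: 30.85
eef_pos: [0.5639, 0.0103, 0.2453]
tcp_rot: [0.323, 0.946, -0.0, -0.001]
contact_force: [0.6, -0.6, 0.3]
opening: 0.55
finger_force: 0.0
```

Call:
arm_command --steps '[{"translation":[0,0,-0.08],"twist":[0,0,0.05],"fingers":0.45},{"translation":[-0.024,-0.075,-0.08],"twist":[0,0,0.2],"fingers":0.45},{"translation":[-0.048,-0.15,-0.08],"twist":[0,0,0.37],"fingers":0.45},{"translation":[-0.072,-0.225,-0.08],"twist":[0,0,0.54],"fingers":0.45},{"translation":[-0.096,-0.3,-0.08],"twist":[0,0,0.71],"fingers":0.45}]'

```text
time: 31.48
eef_pos: [0.4834, -0.2135, 0.3058]
tcp_rot: [0.647, 0.763, 0.0, 0.001]
contact_force: [1.2, -1.2, -0.1]
opening: 0.727
finger_force: 0.0
```

```bash
python3 s.py; python3 -c "
from h import *
print(tool([.435,-.33,.16]))"
```

```text
t 31.48 pos [ 0.4834 -0.2135  0.3058] washer [-0.0741 -0.2254] open 61.8 F [ 1.2  -1.16 -0.15] ff 0.0 q [-0.61 -0.09  1.85  0.    1.38 -0.77]
toolx [-0.164  0.986 -0.002] tooly [0.986 0.164 0.002] toolz [ 0.002 -0.001 -1.   ]
[-0.14235545 -0.08951996  0.19444102]
```

Call:
arm_command --steps '[{"translation":[-0.06,-0.04,0.05],"twist":[0,0,0.162],"fingers":0.45},{"translation":[-0.142,-0.0895,0.1],"twist":[0,0,0.162],"fingers":0.45},{"translation":[-0.142,-0.0895,0.19],"twist":[0,0,0.162],"fingers":0.45},{"translation":[-0.142,-0.0895,0.19],"twist":[0,0,0.162],"fingers":0.45},{"translation":[-0.142,-0.0895,0.19],"twist":[0,0,0.162],"fingers":0.45}]'

```text
time: 32.1
eef_pos: [0.4359, -0.3277, 0.1617]
tcp_rot: [0.707, 0.707, 0.0, -0.001]
contact_force: [0.4, 0.2, 0.9]
opening: 0.726
finger_force: 0.0
```

```bash
python3 s.py;python3 w.py wc tablet:.01 fish:.012; python3 seg.py wc|egrep -v "white.*\[15[0-9]"|head; python3 -c "
from h import *
a=read_camera('scene');print([(d['point'],d['conf'],onz(a,d['point'],.07)) for d in recognise(a,'fish')][:3])
h=cv2.cvtColor(a['pixels'],cv2.COLOR_RGB2HSV).astype(int)
m=(h[...,0]>=158)&(h[...,0]<176)&(h[...,1]>70);k,l,s,c=cv2.connectedComponentsWithStats(m.astype('uint8'));print([(s[i,4],c[i],onz(a,c[i][::-1],.06)) for i in range(1,k) if s[i,4]>8])"
```

```text
t 32.1 pos [ 0.4359 -0.3277  0.1617] washer [-0.1105 -0.3436] open 61.7 F [0.36 0.22 0.93] ff 0.0 q [-0.83  0.07  1.96  0.    1.12 -0.83]
toolx [-0.001  1.     0.001] tooly [ 1.     0.001 -0.001] toolz [-0.001  0.001 -1.   ]
32.1 [ 0.4359 -0.3277  0.1617] [ 7.069e-01  7.073e-01  2.000e-04 -8.000e-04]
tablet [([228.3, 253.4], 0.7, [0.4304, -0.3883]), ([244.5, 313.3], 0.5, [0.4972, -0.4079])]
fish []
white [241, 217, 27, 13, 175] [ 0.431  -0.3792] std mm [6.9 3.3] dir [1.   0.05] [168. 164. 154.]
white [257, 232, 12, 13, 112] [ 0.4404 -0.3965] std mm [3.8 3.2] dir [-0.43 -0.9 ] [209. 216. 220.]
blueish [463, 286, 49, 20, 191] [ 0.6954 -0.4647] std mm [16.3  5. ] dir [0.95 0.32] [ 28.  76. 144.]
blueish [492, 315, 20, 16, 75] [ 0.7232 -0.5087] std mm [7.5 1.6] dir [-0.7  -0.72] [ 48.  85. 143.]
brown [312, 235, 8, 23, 114] [ 0.4995 -0.4079] std mm [6.9 1.9] dir [ 0.06 -1.  ] [85. 52. 28.]
[]
[(np.int32(74), array([254.58108108, 193.75675676]), array([ 0.55641712, -0.01209106,  0.06      ])), (np.int32(9), array([189.        , 224.22222222]), array([0.82505139, 0.0160599 , 0.06      ]))]
```

Run:
```python
from h import *
import pickle
s,c=pickle.load(open('wc.pkl','rb'));p=c['pixels'].astype(int)
for r in range(206,252,4):print(' '.join('%3d/%3d/%3d'%tuple(p[r,k]) for k in range(228,282,5)))
```

```text
85/ 86/ 79  81/ 82/ 76 100/100/ 92  81/ 81/ 75  86/ 85/ 79  79/ 80/ 76  84/ 84/ 77  86/ 85/ 78  63/ 63/ 59  64/ 63/ 59  61/ 60/ 54
 85/ 85/ 77  81/ 81/ 75  85/ 85/ 78  84/ 84/ 79  78/ 78/ 69  71/ 70/ 66  69/ 69/ 63  86/ 86/ 82  82/ 84/ 76  63/ 64/ 59  61/ 62/ 57
 84/ 84/ 78  81/ 83/ 74  87/ 86/ 79  71/ 70/ 64  41/ 59/ 77  58/ 65/ 75  48/ 63/ 74  52/ 57/ 64  85/ 84/ 76  83/ 84/ 78  63/ 61/ 60
 84/ 86/ 79  88/ 86/ 81  87/ 86/ 79  67/ 76/ 83 168/165/155 173/168/159 170/164/155 121/115/107  48/ 50/ 55  84/ 83/ 78  84/ 83/ 77
 86/ 86/ 80  88/ 86/ 80  84/ 86/ 77 170/166/154 169/164/156 169/164/155 169/163/153 166/162/154  97/101/105  83/ 84/ 78  83/ 84/ 77
 85/ 87/ 80  86/ 89/ 80  76/ 95/112 165/162/151 167/163/152 164/163/149 166/164/151 166/161/150 165/160/148  84/ 83/ 77  81/ 81/ 76
 84/ 88/ 80  84/ 86/ 80 105/105/102 165/161/152 163/159/149 164/162/151 161/157/148 162/158/147 163/160/148  80/ 78/ 70  86/ 87/ 80
 82/ 80/ 74  83/ 82/ 77  83/ 84/ 78 162/156/148 161/159/148 160/160/147 179/184/183 219/226/232 180/183/184  82/ 82/ 76 109/110/101
 80/ 78/ 71  81/ 81/ 73  83/ 82/ 76 164/160/150 159/156/147 160/158/147 207/215/222 217/223/229 160/165/164 142/142/130 139/138/126
 86/ 86/ 80  79/ 82/ 75  84/ 84/ 79  84/ 83/ 79 159/155/147 161/157/147 152/148/138 208/219/224 145/146/134 150/149/136 141/144/131
 86/ 86/ 77  84/ 83/ 78  82/ 83/ 75  79/ 80/ 73  79/ 78/ 74  75/ 75/ 68 139/140/129 144/143/131 152/149/137 143/145/133 139/140/130
 82/ 83/ 75  87/ 88/ 78  78/ 78/ 73  81/ 82/ 76  80/ 80/ 77  99/ 95/ 90 139/139/128 143/142/131 149/146/134 141/141/129 143/141/131
```

The tablet has a white top and a bluish rim, so it is the right one. I'll grasp it.

Call:
arm_command --steps '[{"translation":[-0.0817,-0.005,0.08],"twist":[0,0,0],"fingers":0.45},{"translation":[-0.0817,-0.005,0.16],"twist":[0,0,0],"fingers":0.45},{"translation":[-0.0817,-0.005,0.175],"twist":[0,0,0],"fingers":0.45},{"translation":[-0.0817,-0.005,0.175],"twist":[0,0,0],"fingers":0.45},{"translation":[-0.0817,-0.005,0.175],"twist":[0,0,0],"fingers":0.45}]'

```text
time: 32.98
eef_pos: [0.4337, -0.3904, 0.0329]
tcp_rot: [0.707, 0.708, -0.0, 0.002]
contact_force: [0.6, 0.3, 0.3]
opening: 0.728
finger_force: 0.0
```

```bash
python3 s.py;python3 w.py wd tablet:.01; python3 -c "
from h import *
print(tool([.432,-.389,.005]))"
```

```text
t 32.98 pos [ 0.4337 -0.3904  0.0329] washer [-0.1069 -0.4062] open 61.9 F [0.56 0.34 0.34] ff 0.0 q [-0.91  0.33  1.93  0.    0.88 -0.91]
toolx [-0.001  1.    -0.003] tooly [1.    0.001 0.002] toolz [ 0.002 -0.003 -1.   ]
32.98 [ 0.4337 -0.3904  0.0329] [ 7.067e-01  7.075e-01 -2.000e-04  1.900e-03]
tablet [([223.1, 255.2], 0.66, [0.4319, -0.3891])]
[ 0.00224342 -0.00240258  0.03782176]
```

Call:
arm_command --steps '[{"translation":[0.002,-0.0024,0.03],"twist":[0,0,0],"fingers":0.2},{"translation":[0.002,-0.0024,0.038],"twist":[0,0,0],"fingers":0.2},{"translation":[0.002,-0.0024,0.038],"twist":[0,0,0],"fingers":-1},{"translation":[0.002,-0.0024,0.038],"twist":[0,0,0],"fingers":-1},{"translation":[0.002,-0.0024,0.038],"twist":[0,0,0],"fingers":-1}]' --grip_force 30

```text
time: 33.7
eef_pos: [0.4309, -0.3884, 0.0029]
tcp_rot: [0.707, 0.707, -0.0, 0.001]
contact_force: [1.4, -0.2, 2.3]
opening: 0.401
finger_force: 30.1
```

Call:
arm_command --steps '[{"translation":[0,0,-0.04],"twist":[0,0,0],"fingers":-1},{"translation":[0,0,-0.08],"twist":[0,0,0],"fingers":-1},{"translation":[0,0,-0.16],"twist":[0,0,0],"fingers":-1},{"translation":[0,0,-0.24],"twist":[0,0,0],"fingers":-1},{"translation":[0,0,-0.32],"twist":[0,0,0],"fingers":-1}]'

```text
time: 34.33
eef_pos: [0.4303, -0.3877, 0.2444]
tcp_rot: [0.707, 0.707, -0.0, 0.0]
contact_force: [-0.3, -1.1, -0.2]
opening: 0.406
finger_force: 30.0
```

```bash
python3 s.py; python3 -c "
from h import *
print(tool([.565,.01,.26]))
for n in ('side','wrist'):
    s=get_state();a=read_camera(n);print(n,[(np.round(d['point']),round(d['conf'],2),onz(a,d['point'],.007,s)) for d in recognise(a,'tablet')][:4])"
```

```text
t 34.33 pos [ 0.4303 -0.3877  0.2444] washer [-0.1105 -0.4039] open 34.5 F [-0.26 -1.07 -0.23] ff 30.03 q [-0.91  0.07  1.8  -0.    1.27 -0.91]
toolx [-0.001  1.    -0.001] tooly [1.    0.001 0.   ] toolz [ 0.    -0.001 -1.   ]
[ 0.53021872  0.17989369 -0.02101477]
side [(array([339., 308.]), 0.74, array([ 0.51282913, -0.42185556,  0.007     ])), (array([276., 282.]), 0.68, array([ 0.53457091, -0.20847865,  0.007     ]))]
wrist [(array([250., 260.]), 0.89, array([ 0.43799117, -0.53384471,  0.007     ])), (array([171., 316.]), 0.71, array([ 0.51538387, -0.41332771,  0.007     ])), (array([177., 156.]), 0.64, array([ 0.29599619, -0.42130879,  0.007     ]))]
```

Call:
arm_command --steps '[{"translation":[0.06,0.02,-0.02],"twist":[0,0,0],"fingers":-1},{"translation":[0.135,0.046,-0.03],"twist":[0,0,0],"fingers":-1},{"translation":[0.21,0.071,-0.03],"twist":[0,0,0],"fingers":-1},{"translation":[0.285,0.097,-0.03],"twist":[0,0,0],"fingers":-1},{"translation":[0.36,0.122,-0.03],"twist":[0,0,0],"fingers":-1}]'

```text
time: 35.15
eef_pos: [0.5211, -0.1157, 0.2621]
tcp_rot: [0.707, 0.707, -0.001, -0.002]
contact_force: [0.3, -0.9, -0.3]
opening: 0.404
finger_force: 30.0
```

Call:
arm_command --steps '[{"translation":[0.07,0.024,0],"twist":[0,0,0],"fingers":-1},{"translation":[0.14,0.048,0],"twist":[0,0,0],"fingers":-1},{"translation":[0.17,0.058,0],"twist":[0,0,0],"fingers":-1},{"translation":[0.17,0.058,0.07],"twist":[0,0,0],"fingers":-1},{"translation":[0.17,0.058,0.15],"twist":[0,0,0],"fingers":-1}]'

```text
time: 35.78
eef_pos: [0.5649, 0.0104, 0.1499]
tcp_rot: [0.706, 0.708, -0.0, -0.0]
contact_force: [1.1, 0.3, -1.5]
opening: 0.4
finger_force: 30.0
```

```bash
python3 s.py
```

```text
t 35.77 pos [0.5649 0.0104 0.1499] washer [-0.0141  0.0051] open 34.0 F [ 1.08  0.27 -1.52] ff 30.03 q [-0.16  0.13  1.92 -0.    1.1  -0.16]
toolx [-0.002  1.    -0.   ] tooly [ 1.     0.002 -0.   ] toolz [-0. -0. -1.]
```

Call:
arm_command --steps '[{"translation":[0,0,0.02],"twist":[0,0,0],"fingers":-1},{"translation":[0,0,0.02],"twist":[0,0,0],"fingers":0.2},{"translation":[0,0,0.02],"twist":[0,0,0],"fingers":0.2},{"translation":[0,0,0.02],"twist":[0,0,0],"fingers":0.2},{"translation":[0,0,-0.03],"twist":[0,0,0],"fingers":0.2}]'

```text
time: 36.4
eef_pos: [0.5637, 0.0098, 0.1734]
tcp_rot: [0.707, 0.707, -0.001, -0.002]
contact_force: [-0.2, 0.5, 0.2]
opening: 0.597
finger_force: 0.0
```

Call:
arm_command --steps '[{"translation":[0,0,-0.08],"twist":[0,0,0],"fingers":0.2},{"translation":[0,0,-0.16],"twist":[0,0,0],"fingers":0.2},{"translation":[0,0,-0.24],"twist":[0,0,0],"fingers":0.2},{"translation":[0.03,0,-0.3],"twist":[0,0,0],"fingers":0.2},{"translation":[0.06,0,-0.34],"twist":[0,0,0],"fingers":0.2}]'

```text
time: 37.02
eef_pos: [0.5654, 0.0549, 0.4351]
tcp_rot: [0.707, 0.707, 0.002, 0.003]
contact_force: [0.5, -0.8, -0.4]
opening: 0.602
finger_force: 0.0
```

```bash
python3 s.py; python3 w.py we duck:.06 boat:.06 cup:.06 fish:.06 tablet:.06
python3 - <<'E'
import sys;sys.path.insert(0,'.')
from h import *
import pickle
s,c=pickle.load(open('we.pkl','rb'));q=proj(c,[.5785,.004,.15],s);print('tub at',q)
r,k=int(q[0]),int(q[1]);im=cv2.imread('pics/we.png');cr=im[max(0,r-95):r+95,max(0,k-125):k+125]
a=read_camera('side');b=cv2.cvtColor(a['pixels'],cv2.COLOR_RGB2BGR)[130:250,180:340]
cv2.imwrite('pics/pe.png',np.hstack([cv2.resize(cr,(420,int(420*cr.shape[0]/cr.shape[1]))[:2])[:300],cv2.resize(b,(380,300))]) if int(420*cr.shape[0]/cr.shape[1])>=300 else cv2.resize(cr,(800,600)))
E
```

```text
t 37.02 pos [0.5654 0.0549 0.4351] washer [-0.0178  0.0495] open 51.1 F [ 0.51 -0.79 -0.43] ff 0.0 q [-0.08 -0.04  1.57  0.    1.6  -0.08]
toolx [ 0.     1.    -0.001] tooly [ 1.    -0.     0.007] toolz [ 0.007 -0.001 -1.   ]
37.02 [0.5654 0.0549 0.4351] [0.7072 0.707  0.0024 0.0028]
duck [([196.3, 280.5], 0.78, [0.6096, -0.0431]), ([175.9, 255.5], 0.42, [0.5629, -0.0035]), ([346.2, 143.6], 0.32, [0.3171, -0.3862])]
boat [([201.1, 262.3], 0.66, [0.5755, -0.0525])]
cup [([161.4, 260.0], 0.42, [0.5711, 0.0234])]
fish []
tablet [([176.1, 253.3], 0.93, [0.5589, -0.0039]), ([175.0, 266.2], 0.57, [0.5825, -0.0019]), ([11.4, 225.5], 0.54, [0.5174, 0.2605])]
tub at [185.60309144 265.54964002]
```

View pics/pe.png

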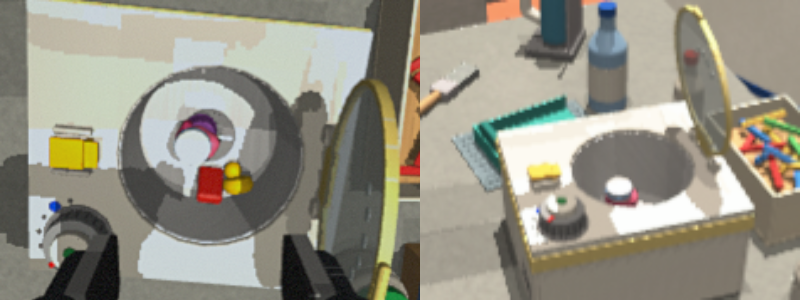

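The left half shows the cup (200,125), fish and tablet (190,145), boat (210,185) and duck (238,178), all in the tub. The lid is open. Now I'll close it from behind.

Call:
arm_command --steps '[{"translation":[-0.04,0.09,0],"twist":[0,0,0.09],"fingers":-1},{"translation":[-0.0857,0.17,0],"twist":[0,0,0.09],"fingers":-1},{"translation":[-0.0857,0.2033,0],"twist":[0,0,0.09],"fingers":-1},{"translation":[-0.0857,0.2033,0],"twist":[0,0,0.09],"fingers":-1}]'

```text
time: 37.88
eef_pos: [0.7192, -0.0118, 0.4234]
tcp_rot: [0.74, 0.672, -0.003, -0.003]
contact_force: [0.4, 1.1, -0.9]
opening: -0.002
finger_force: 0.0
```

Call:
arm_command --steps '[{"translation":[0,0,0.06],"twist":[0,0,0],"fingers":-1},{"translation":[0,0,0.123],"twist":[0,0,0],"fingers":-1},{"translation":[0,0,0.123],"twist":[0,0,0],"fingers":-1},{"translation":[0,0,0.123],"twist":[0,0,0],"fingers":-1}]'

```text
time: 38.38
eef_pos: [0.7177, -0.0096, 0.3396]
tcp_rot: [0.739, 0.673, 0.001, 0.001]
contact_force: [0.4, -0.9, 0.7]
opening: 0.005
finger_force: 0.0
```

```bash
python3 s.py
```

```text
t 38.38 pos [ 0.7177 -0.0096  0.3396] washer [ 0.1399 -0.0003] open 0.4 F [ 0.39 -0.95  0.73] ff 0.0 q [-0.15  0.33  1.33 -0.    1.48 -0.06]
toolx [ 0.094  0.996 -0.   ] tooly [ 0.996 -0.094  0.002] toolz [ 0.002 -0.    -1.   ]
```

Call:
arm_command --steps '[{"translation":[0,-0.0529,0],"twist":[0,0,0],"fingers":-1},{"translation":[0,-0.0893,0.0061],"twist":[0,0,0],"fingers":-1},{"translation":[0,-0.1243,0.0181],"twist":[0,0,0],"fingers":-1},{"translation":[0,-0.1572,0.0355],"twist":[0,0,0],"fingers":-1},{"translation":[0,-0.1869,0.0568],"twist":[0,0,0],"fingers":-1}]'

```text
time: 39.0
eef_pos: [0.579, 0.0034, 0.2996]
tcp_rot: [0.739, 0.673, 0.003, 0.003]
contact_force: [-0.2, -0.2, 0.4]
opening: -0.0
finger_force: 0.2
```

```bash
python3 s.py; python3 -c "
from h import *
c=read_camera('side');h=cv2.cvtColor(c['pixels'],cv2.COLOR_RGB2HSV).astype(int)
m=(abs(h[...,0]-27)<6)&(h[...,1]>60)&(h[...,2]>130);m[:, :225]=0;m[:,330:]=0;m[:90]=0;m[215:]=0
k,l,s,ce=cv2.connectedComponentsWithStats(m.astype('uint8'));print([(s[i].tolist()) for i in range(1,k) if s[i,4]>25])
import math
for th in (1.45,1.0,.85,.6):
    R=Ro.from_euler('z',-.0948).as_matrix()[:2,:2];w=R@[.105-.2*math.cos(th),0]+[.5785,.0039];print(th,proj(c,[*w,.156+.2*math.sin(th)]))
"
```

```text
t 39.0 pos [0.579  0.0034 0.2996] washer [ 0.0006 -0.0005] open -0.0 F [-0.21 -0.2   0.39] ff 0.2 q [-0.17  0.03  1.75 -0.    1.36 -0.08]
toolx [ 0.093  0.996 -0.001] tooly [ 0.996 -0.093  0.009] toolz [ 0.008 -0.001 -1.   ]
[[265, 155, 22, 26, 69], [226, 195, 14, 6, 63]]
1.45 [135.33287784 297.18565164]
1.0 [148.12734256 269.63645797]
0.85 [154.58767237 261.74654395]
0.6 [166.96378776 251.02783603]
```

Call:
arm_command --steps '[{"translation":[0,-0.0264,0.026],"twist":[0,0,0],"fingers":-1},{"translation":[0,-0.0484,0.0556],"twist":[0,0,0],"fingers":-1},{"translation":[0,-0.0659,0.0883],"twist":[0,0,0],"fingers":-1},{"translation":[0,-0.0769,0.1187],"twist":[0,0,0],"fingers":-1},{"translation":[0,-0.083,0.142],"twist":[0,0,0],"fingers":-1}]'

```text
time: 39.67
eef_pos: [0.5177, 0.0091, 0.1906]
tcp_rot: [0.739, 0.673, 0.001, 0.002]
contact_force: [0.0, -0.1, 0.4]
opening: -0.001
finger_force: 0.3
```

Call:
arm_command --steps '[{"translation":[0,-0.002,0.012],"twist":[0,0,0],"fingers":-1},{"translation":[0,-0.004,0.022],"twist":[0,0,0],"fingers":-1},{"translation":[0,-0.004,0.03],"twist":[0,0,0],"fingers":-1},{"translation":[0,-0.004,0.03],"twist":[0,0,0],"fingers":-1}]'

```text
time: 40.17
eef_pos: [0.5136, 0.0096, 0.1659]
tcp_rot: [0.739, 0.673, 0.0, 0.0]
contact_force: [0.8, -0.4, 0.6]
opening: -0.003
finger_force: 0.3
```

```bash
python3 s.py
```

```text
t 40.17 pos [0.5136 0.0096 0.1659] washer [-0.0651 -0.0005] open -0.2 F [ 0.77 -0.41  0.61] ff 0.34 q [-0.18 -0.01  2.03 -0.    1.12 -0.09]
toolx [ 0.094  0.996 -0.   ] tooly [ 0.996 -0.094  0.001] toolz [ 0.001 -0.    -1.   ]
```

Call:
arm_command --steps '[{"translation":[0,-0.006,0.005],"twist":[0,0,0],"fingers":-1},{"translation":[0,-0.006,0.008],"twist":[0,0,0],"fingers":-1},{"translation":[0,-0.006,0.008],"twist":[0,0,0],"fingers":-1}]'

```text
time: 40.55
eef_pos: [0.5078, 0.0102, 0.159]
tcp_rot: [0.739, 0.673, -0.001, -0.001]
contact_force: [0.2, -0.1, 0.8]
opening: -0.002
finger_force: 0.5
```

```bash
python3 s.py
```

```text
t 40.55 pos [0.5078 0.0102 0.159 ] washer [-0.071  -0.0004] open -0.1 F [ 0.2  -0.13  0.83] ff 0.47 q [-0.18 -0.01  2.04 -0.    1.11 -0.09]
toolx [0.094 0.996 0.   ] tooly [ 0.996 -0.094 -0.003] toolz [-0.002  0.    -1.   ]
```

Call:
arm_command --steps '[{"translation":[0,0,0.002],"twist":[0,0,0],"fingers":-1},{"translation":[0,0,0.0035],"twist":[0,0,0],"fingers":-1},{"translation":[0,0,0.0035],"twist":[0,0,0],"fingers":-1}]'

```text
time: 40.92
eef_pos: [0.5079, 0.0102, 0.1573]
tcp_rot: [0.739, 0.673, -0.001, -0.001]
contact_force: [-3.9, -0.4, 5.3]
opening: 0.0
finger_force: 2.7
```

```bash
python3 s.py
```

```text
t 40.92 pos [0.5079 0.0102 0.1573] washer [-0.0708 -0.0004] open 0.0 F [-3.94 -0.38  5.33] ff 2.72 q [-0.18 -0.01  2.05 -0.    1.11 -0.09]
toolx [0.093 0.996 0.   ] tooly [ 0.996 -0.093 -0.003] toolz [-0.003  0.    -1.   ]
```

Call:
arm_command --steps '[{"translation":[0,0,0.0014],"twist":[0,0,0],"fingers":-1},{"translation":[0,0,0.0014],"twist":[0,0,0],"fingers":-1}]'

```text
time: 41.18
eef_pos: [0.508, 0.0102, 0.1567]
tcp_rot: [0.739, 0.673, -0.001, -0.001]
contact_force: [-5.5, 0.3, 7.1]
opening: -0.001
finger_force: 3.6
```

Call:
arm_command --steps '[{"translation":[0,0,-0.004],"twist":[0,0,0],"fingers":-1},{"translation":[0,0,-0.0095],"twist":[0,0,0],"fingers":-1},{"translation":[0,0,-0.0095],"twist":[0,0,0],"fingers":-1}]'

```text
time: 41.55
eef_pos: [0.509, 0.01, 0.1633]
tcp_rot: [0.739, 0.673, 0.0, 0.0]
contact_force: [0.4, 0.0, -0.6]
opening: 0.002
finger_force: 0.0
```

```bash
python3 s.py; python3 s.py | head -1
```

```text
t 41.55 pos [0.509  0.01   0.1633] washer [-0.0698 -0.0005] open 0.2 F [ 0.38  0.04 -0.58] ff 0.0 q [-0.18 -0.01  2.04  0.    1.11 -0.09]
toolx [ 0.094  0.996 -0.   ] tooly [ 0.996 -0.094  0.001] toolz [ 0.001 -0.    -1.   ]
t 41.55 pos [0.509  0.01   0.1633] washer [-0.0698 -0.0005] open 0.2 F [ 0.38  0.04 -0.58] ff 0.0 q [-0.18 -0.01  2.04  0.    1.11 -0.09]
```

The catch holds the lid, as the force dropped to zero at 163 mm. Next is the ring.

Call:
arm_command --steps '[{"translation":[0,0,-0.02],"twist":[0,0,0],"fingers":-1},{"translation":[0,0,-0.06],"twist":[0,0,0],"fingers":0.75},{"translation":[0,0,-0.12],"twist":[0,0,-0.15],"fingers":0.75},{"translation":[-0.06,-0.03,-0.13],"twist":[0,0,-0.32],"fingers":0.75},{"translation":[-0.1155,-0.0644,-0.13],"twist":[0,0,-0.49],"fingers":0.75}]'

```text
time: 42.18
eef_pos: [0.4535, -0.0719, 0.2634]
tcp_rot: [0.543, 0.84, 0.0, 0.002]
contact_force: [0.5, -0.5, 0.1]
opening: 0.851
finger_force: 0.0
```

Call:
arm_command --steps '[{"translation":[0,0,0],"twist":[0,0,-0.18],"fingers":0.75},{"translation":[0,0,0],"twist":[0,0,-0.36],"fingers":0.75},{"translation":[0,0,0],"twist":[0,0,-0.53],"fingers":0.75},{"translation":[0,0,0],"twist":[0,0,-0.7],"fingers":0.75},{"translation":[0,0,0],"twist":[0,0,-0.87],"fingers":0.75}]'

```text
time: 42.8
eef_pos: [0.4533, -0.071, 0.2617]
tcp_rot: [0.119, 0.993, -0.0, 0.001]
contact_force: [-0.0, 0.3, 0.6]
opening: 0.874
finger_force: 0.0
```

Call:
arm_command --steps '[{"translation":[0,0,0],"twist":[0,0,-0.14],"fingers":0.75},{"translation":[0,0,0],"twist":[0,0,-0.14],"fingers":0.75},{"translation":[0,0,0],"twist":[0,0,-0.14],"fingers":0.75}]'

```text
time: 43.18
eef_pos: [0.4532, -0.071, 0.2612]
tcp_rot: [0.05, 0.999, -0.0, 0.0]
contact_force: [0.1, -0.2, 0.4]
opening: 0.876
finger_force: 0.0
```

```bash
python3 s.py; python3 -c "
from h import *
print(tool([.4528,-.0716,.155]))
c=read_camera('side');R=Ro.from_euler('z',-.0948).as_matrix()[:2,:2]
print('lid', [(np.round(d['point']),round(d['conf'],2)) for d in recognise(c,'lid')],proj(c,[.5785,.0039,.159]))
h=cv2.cvtColor(c['pixels'],cv2.COLOR_RGB2HSV).astype(int);m=(abs(h[...,0]-27)<6)&(h[...,1]>60)&(h[...,2]>130);m[:,:200]=0;m[:,330:]=0;m[:150]=0;m[225:]=0
q=np.argwhere(m);print(len(q),q.min(0),q.max(0),'expect edges',[proj(c,[*(R@np.array(p)+[.5785,.0039]),.158]).round() for p in ((-.095,0),(.095,0),(0,.095),(0,-.095))])
"
```

```text
t 43.17 pos [ 0.4532 -0.071   0.2612] washer [-0.1176 -0.0864] open 74.5 F [ 0.08 -0.21  0.41] ff 0.0 q [-0.38 -0.23  2.05  0.    1.32 -1.85]
toolx [-0.995  0.099 -0.001] tooly [ 0.099  0.995 -0.   ] toolz [ 0.001 -0.    -1.   ]
[ 0.00060127 -0.00089437  0.14164975]
lid [(array([214., 266.]), 0.66), (array([180., 217.]), 0.61)] [193.39325991 269.48206307]
430 [174 212] [224 329] expect edges [array([198., 241.]), array([189., 297.]), array([178., 261.]), array([212., 279.])]
```

Call:
arm_command --steps '[{"translation":[0.0006,-0.0009,0.06],"twist":[0,0,0],"fingers":0.75},{"translation":[0.0006,-0.0009,0.11],"twist":[0,0,0],"fingers":0.75},{"translation":[0.0006,-0.0009,0.138],"twist":[0,0,0],"fingers":0.75},{"translation":[0.0006,-0.0009,0.138],"twist":[0,0,0],"fingers":0.75},{"translation":[0.0006,-0.0009,0.138],"twist":[0,0,0],"fingers":0.75}]'

```text
time: 43.9
eef_pos: [0.4534, -0.0719, 0.1585]
tcp_rot: [0.049, 0.999, -0.0, 0.001]
contact_force: [1.2, -0.6, 0.6]
opening: 0.877
finger_force: 0.0
```

```bash
python3 s.py;python3 -c "
from h import *
print(tool([.4528,-.0716,.155]))"
```

```text
t 43.9 pos [ 0.4534 -0.0719  0.1585] washer [-0.1174 -0.0873] open 74.6 F [ 1.2  -0.59  0.58] ff 0.0 q [-0.38 -0.13  2.16 -0.    1.11 -1.85]
toolx [-0.995  0.097 -0.002] tooly [ 0.097  0.995 -0.001] toolz [ 0.002 -0.001 -1.   ]
[0.00082733 0.00027486 0.00462918]
```

Call:
arm_command --steps '[{"translation":[0.0008,0.0003,0.004],"twist":[0,0,0],"fingers":0.75},{"translation":[0.0008,0.0003,0.004],"twist":[0,0,0],"fingers":-1},{"translation":[0.0008,0.0003,0.004],"twist":[0,0,0],"fingers":-1},{"translation":[0.0008,0.0003,0.004],"twist":[0,0,0],"fingers":-1},{"translation":[0.0008,0.0003,0.004],"twist":[0,0,0],"fingers":-1}]' --grip_force 40

```text
time: 44.52
eef_pos: [0.4524, -0.0716, 0.1553]
tcp_rot: [0.048, 0.999, -0.0, 0.0]
contact_force: [-2.2, 0.2, 5.6]
opening: 0.636
finger_force: 42.4
```

```bash
python3 s.py
```

```text
t 44.52 pos [ 0.4524 -0.0716  0.1553] washer [-0.1184 -0.0871] open 54.1 F [-2.24  0.2   5.56] ff 42.4 q [-0.38 -0.13  2.16 -0.    1.1  -1.85]
toolx [-0.995  0.097 -0.001] tooly [ 0.097  0.995 -0.001] toolz [ 0.001 -0.001 -1.   ]
```

Call:
arm_command --steps '[{"translation":[0,0,0],"twist":[0,0,0.13],"fingers":-1},{"translation":[0,0,0],"twist":[0,0,0.29],"fingers":-1},{"translation":[0,0,0],"twist":[0,0,0.45],"fingers":-1},{"translation":[0,0,0],"twist":[0,0,0.61],"fingers":-1},{"translation":[0,0,0],"twist":[0,0,0.77],"fingers":-1}]'

```text
time: 45.15
eef_pos: [0.4521, -0.072, 0.1553]
tcp_rot: [0.439, 0.899, -0.001, 0.0]
contact_force: [-3.4, -1.6, 5.8]
opening: 0.635
finger_force: 42.6
```

Call:
arm_command --steps '[{"translation":[0,0,0],"twist":[0,0,0.16],"fingers":-1},{"translation":[0,0,0],"twist":[0,0,0.32],"fingers":-1},{"translation":[0,0,0],"twist":[0,0,0.48],"fingers":-1},{"translation":[0,0,0],"twist":[0,0,0.64],"fingers":-1},{"translation":[0,0,0],"twist":[0,0,0.8],"fingers":-1}]'

```text
time: 45.78
eef_pos: [0.4517, -0.0721, 0.1553]
tcp_rot: [0.766, 0.642, -0.001, 0.0]
contact_force: [-4.9, -2.8, 7.9]
opening: 0.638
finger_force: 42.7
```

Call:
arm_command --steps '[{"translation":[0,0,0],"twist":[0,0,0.035],"fingers":-1},{"translation":[0,0,0],"twist":[0,0,0.035],"fingers":-1}]'

```text
time: 46.02
eef_pos: [0.4516, -0.0721, 0.1553]
tcp_rot: [0.776, 0.63, -0.001, 0.0]
contact_force: [-4.7, -1.5, 6.1]
opening: 0.638
finger_force: 42.7
```

```bash
python3 s.py; python3 -c "
from h import *
print(get_state()['wrist_torque'])"
```

```text
t 46.02 pos [ 0.4516 -0.0721  0.1553] washer [-0.1191 -0.0877] open 54.2 F [-4.7  -1.55  6.11] ff 42.74 q [-0.38 -0.13  2.16 -0.    1.11 -0.17]
toolx [ 0.205  0.979 -0.002] tooly [ 0.979 -0.205 -0.002] toolz [-0.002 -0.002 -1.   ]
[-0.28475401  0.90436829  0.0703431 ]
```

Call:
arm_command --steps '[{"translation":[0,0,0],"twist":[0,0,0],"fingers":0.75},{"translation":[0,0,0],"twist":[0,0,0],"fingers":0.75},{"translation":[0,0,0],"twist":[0,0,0],"fingers":0.75},{"translation":[0,0,-0.04],"twist":[0,0,0],"fingers":0.75},{"translation":[0,0,-0.1],"twist":[0,0,0],"fingers":0.75}]'

```text
time: 46.65
eef_pos: [0.451, -0.0707, 0.2282]
tcp_rot: [0.776, 0.63, -0.001, -0.002]
contact_force: [0.1, -0.6, 0.1]
opening: 0.877
finger_force: 0.0
```

Call:
arm_command --steps '[{"translation":[0,0,-0.08],"twist":[0,0,0],"fingers":0.75},{"translation":[0.06,0.02,-0.12],"twist":[0,0,0.0],"fingers":0.75},{"translation":[0.06,0.02,-0.12],"twist":[0,0,0.0],"fingers":0.75},{"translation":[0.06,0.02,-0.12],"twist":[0,0,0.0],"fingers":0.75}]'

```text
time: 47.15
eef_pos: [0.4755, -0.0302, 0.318]
tcp_rot: [0.776, 0.63, -0.001, -0.001]
contact_force: [0.1, -0.4, 0.3]
opening: 0.876
finger_force: 0.0
```

```bash
python3 s.py
cat > ck.py <<'E'
from h import *
s=get_state();c=read_camera('wrist');save(c,'fin')
p=c['pixels'].astype(int);rc=np.array([.4528,-.0716])
for n,m,z in [('red',(p[...,0]>100)&(p[...,0]>2*p[...,1])&(p[...,0]>2*p[...,2]),.174),('blue',(p[...,2]>100)&(p[...,2]>1.8*p[...,0])&(p[...,2]>1.6*p[...,1]),.15)]:
    k,l,st,ce=cv2.connectedComponentsWithStats(m.astype('uint8'))
    for i in range(1,k):
        d=onz(c,ce[i][::-1],z,s)[:2]-rc
        if st[i,4]>5 and np.hypot(*d)<.05:print(n,st[i,4],np.round(np.hypot(*d),4),round(-np.degrees(np.arctan2(d[1],d[0]))%360,1))
# lid shut: yellow rim fit
h=cv2.cvtColor(c['pixels'],cv2.COLOR_RGB2HSV).astype(int);m=(abs(h[...,0]-28)<5)&(h[...,1]>70)&(h[...,2]>120)
q=np.argwhere(m);W=np.array([onz(c,a,.158,s)[:2] for a in q[::3]]);r=np.hypot(*(W-[.5785,.0039]).T);print('rim r quantiles',np.quantile(r[r<.12],[.1,.5,.9]),len(r))
for n,z in [('softener',.1),('stain_bottle',.075),('tablet_tub',.05),('dosing_cup',.025),('soap_bar',.012),('tray',.01),('lid',.159)]:
    o=[]
    for cam in('scene','side'):
        a=read_camera(cam);o+=[(cam,np.round(onz(a,d['point'],z)[:2],3).tolist(),round(d['conf'],2)) for d in recognise(a,n)[:1]]
    print(n,o)
E
python3 ck.py
```

```text
t 47.15 pos [ 0.4755 -0.0302  0.318 ] washer [-0.0993 -0.0437] open 74.5 F [ 0.06 -0.4   0.3 ] ff 0.0 q [-0.28 -0.22  1.94 -0.    1.42 -0.07]
toolx [ 0.205  0.979 -0.   ] tooly [ 0.979 -0.205 -0.002] toolz [-0.002  0.    -1.   ]
red 45 0.0244 237.5
blue 59 0.0379 237.7
rim r quantiles [0.09036662 0.09477836 0.11282818] 514
softener [('scene', [0.692, 0.391], 0.89), ('side', [0.656, 0.278], 0.77)]
stain_bottle [('scene', [0.788, 0.264], 0.94), ('side', [0.655, -0.458], 0.74)]
tablet_tub [('scene', [0.778, -0.19], 0.67), ('side', [0.772, -0.213], 0.85)]
dosing_cup [('scene', [0.676, -0.459], 0.65), ('side', [0.68, -0.427], 0.6)]
soap_bar [('side', [0.296, -0.425], 0.63)]
tray [('scene', [0.532, 0.314], 0.94), ('side', [0.534, 0.358], 0.96)]
lid [('scene', [0.582, 0.003], 0.72), ('side', [0.569, -0.018], 0.8)]
```

The pointer is at the blue mark (237.5° against 237.7°), the lid is shut, and the surroundings are unmoved. I'll hand the job in.

```bash
python3 -c "
from plant import sign_off
print(sign_off())"
```

```text
the job is handed in; nothing more can be done
None
```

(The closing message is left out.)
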